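# Make up two sampling kits

### The job

Make up two sampling kits from the stock on the bench. Tray with three compartments: a dropper bottle in the narrow compartment, the sample bottle in the middle one and the ribbed filter cap (the taller one, with a stepped top and a round opening in it) in the other end one; tray with two compartments: the other dropper bottle in the narrow compartment and the beaker in the wide one. Everything stands upright on its compartment's floor, and the petri dish and the shorter, closed, flat-topped cap stay where they are.

Things in the scene. Friction and masses are not known exactly. Their poses are not given: they have to be found in the camera images.
- long_tray: Three compartments: a 212 x 92 mm grey plastic tray, fixed to the bench. Walls 14 mm high, 4 mm thick; floors 4 mm above the bench. Compartments in a row along the tray's y, each 84 mm wide in x. Origin: centre of underside. Narrow compartment 52 mm long, centre at y = +76 mm; middle 72 mm long, y = +10 mm; other end 72 mm long, y = -66 mm.
- short_tray: Two compartments: a 146 x 92 mm grey plastic tray, fixed to the bench. Walls 14 mm high, 4 mm thick; floors 4 mm above the bench. Compartments in a row along the tray's y, each 84 mm wide in x. Origin: centre of underside. Narrow compartment 52 mm long centred at y = +43 mm, wide one 82 mm long centred at y = -28 mm.
- sample_bottle: White plastic sample bottle with a white screw cap, 49 mm diameter, 98 mm tall, standing. Grip the straight body (about 20 to 65 mm above the base). Origin: centre of the underside; z up the axis.
- beaker: Small clear glass beaker, open at the top and empty, 59 mm diameter at the rim (57 mm lower down), 71 mm tall, standing. Grip it across the outside. Origin: centre of the underside; z up the axis.
- filter_cap: White ribbed filter cap, 50 mm diameter up to 34 mm, then a step to a 43 mm neck up to 44 mm, with a round dark-rimmed opening in the top. Stands on its wide end; grip across the ribs. Origin: centre of the underside; z up the axis.
- dropper_a: Amber glass dropper bottle, 33 mm diameter; straight body up to 45 mm, shoulder to 58 mm, black rubber teat on top to 94 mm. Stands upright; grip the amber body. Origin: centre of the underside; z up the axis. The two dropper bottles are identical: either may go in either tray.
- dropper_b: Amber glass dropper bottle, 33 mm diameter; straight body up to 45 mm, shoulder to 58 mm, black rubber teat on top to 94 mm. Stands upright; grip the amber body. Origin: centre of the underside; z up the axis. The two dropper bottles are identical: either may go in either tray.
- closed_cap: White ribbed cap with a flat closed top, 50 mm diameter, 34 mm tall, loose. Not part of either kit: leave it where it is. Origin: centre of the underside.
- petri_dish: Shallow clear petri dish, 60 mm diameter, 14 mm tall, loose. Not part of either kit: leave it where it is. Origin: centre of the underside.
There are look-alikes about, which are no part of the job. Leave any blue or red look-alike of the filter_cap alone.

How it is judged:
By the outcome, as a careful person would: the job done as asked, in the order asked, and still so for the second after the job is handed in, with the robot touching nothing.
It also fails if it takes over 136 s, if anything falls off the work surface, if the arm or the gripper's body presses on something with over 40 N, if the wrist force passes 120 N, or if a joint passes its speed limit or range.

### The arm

A 6-joint arm with a two-finger parallel gripper is mounted at the origin on a cart in front of the work surface, level with it; the furniture and walls round the work are solid. World frame = base frame: x ahead of the robot, y to its left, z up, the work surface at z = 0. Lengths are in m, angles in rad, forces in N, time in s.
With the tool pointing down it reaches from about 0.25 to 0.775 m from the base axis. Payload 4 kg.
Tool frame: the origin (TCP) lies midway between the tips of the shut fingers; the grasp point (between the pads) lies 19 mm behind it; z points along the fingers, x is the direction in which the jaws open and shut, and the axes are right-handed (so a half turn about z gives the same grasp; the last joint's range is limited). The gripper opens to 94 mm and grips with 3 to 60 N. Pads are 16 mm wide; open, the fingers measure 119 mm over their backs; the gripper's body (75 mm by 177 mm) begins 78 mm behind the grasp point.
Start: joints at [-1.262, 0.087, 1.371, -0, 1.684, -0.103], TCP at [0.22, -0.504, 0.168] pointing down, gripper open.
Joint ranges: [-3.1, 3.1], [-0.76, 2.03], [0.27, 2.55], [-1.08, 4.22], [0.17, 2.65], [-2.57, 2.57]. Speed limits (rad/s): [2.79, 2.79, 3.14, 3.14, 3.14, 3.14].

### API

Orientations are given as [roll, pitch, yaw] about the fixed x, y, z axes, in that order (R = Rz(yaw) Ry(pitch) Rx(roll)).
In Python, from bench import robot gives the robot as it stands.
- The arm moves only by the shell command python3 -m handwheel 'ROWS'. ROWS is a JSON object of lists of equal length, an entry for each row: "delta_pos": the shift along the tool's x, y, z in mm, a list of three; "rotation": the turn, a rotation vector about the tool's x, y, z in rad, a list of three; "claw": the closure, from -1 (fully open) to 1 (shut). In form: {"delta_pos": [[tx, ty, tz], ...], "rotation": [[wx, wy, wz], ...], "claw": [claw, ...]}. A call has exactly 8 rows; each row shifts and turns the commanded pose from where the row before left it, along the tool's axes as they then stand; what a row does not reach is not made up. A row lasts 1/8 s, in which the tool goes at most 62.5 mm and 10.7 degrees, less where a joint would pass 70% of its speed; a pose out of reach is approached as far as the arm can. A call with a gripper value outside its range is refused whole. The fingers move at their own pace and stop on an object; the grip force is fixed at half the most. Time passes only in rows, so rows that do not move let the fingers close, or fill a call up. It gives the time, the measured TCP pose, the force and the opening at its end, in the units of the state.
- robot.get_obs(): the state, without advancing time (a new reading comes with each control period).
- robot.snapshot(name): name is "scene" or "side" or "wrist"; returns a dict with "color" (420x560x3 uint8, red, green, blue), "intrinsics" (3x3 intrinsics, pixels), "eye" and "rotation" of the camera in the world. Camera axes: x right, y down, z forward; pixel columns grow to the right and rows downward; lengths in m; the calibration is good to about 2 mm. A picture is of the moment at which its call begins. There is no depth.
- robot.close_job(): hands the job in, once; it reports no verdict.
The state is a dict: "time": time; "joint_positions": joint angles; "qvel": joint speeds; "joint_torque": joint torques, N m; "tool_pos": TCP position; "ee_rot": TCP orientation; "wrist_force": force on the tool from outside, world axes, zero at the start; "wrist_torque": the same for the moment, N m; "width": finger opening in m.
Only numpy, scipy, OpenCV 4.12 (cv2) and the standard library are available. Lean on these libraries where they do the work, as an engineer would, in place of code of your own. Each camera call takes 0.05 s, during which the arm holds its last target.

## Working session

There is one attempt and no reset: what is moved stays moved. The work goes in short steps, Python scripts to look and compute and a shell command to move; the robot and the scene stay as the last step left them, time stands still between calls to the robot, and variables do not carry over. Pictures are saved under pics/ and viewed, and the job is handed in when it is done.

```bash
ls; mkdir -p pics; python3 - <<'E'
from bench import robot
import cv2,numpy as np
o=robot.get_obs()
for k,v in o.items(): print(k,np.round(v,4))
for n in ["scene","side","wrist"]:
    s=robot.snapshot(n); cv2.imwrite(f"pics/{n}0.png",s["color"][:,:,::-1])
    print(n,np.round(s["intrinsics"],1).tolist(),np.round(s["eye"],3),np.round(s["rotation"],3).tolist())
    np.savez(f"pics/{n}0.npz",**s)
E
```

```text
pics
time 0.0
joint_positions [-1.2621  0.0879  1.3722  0.      1.6836 -0.1031]
qvel [-0.0005  0.0008  0.001  -0.0012 -0.0011 -0.0005]
joint_torque [ 6.00000e-04 -3.40187e+01 -3.02422e+01  7.18000e-02  3.32000e-02
 -2.00000e-04]
tool_pos [ 0.2199 -0.5034  0.1665]
ee_rot [-3.1414e+00  2.2000e-03 -1.1590e+00]
wrist_force [ 0.3421 -0.0453  0.7248]
wrist_torque [ 0.0146  0.0142 -0.0814]
width 0.0938
scene [[402.2, 0.0, 273.1], [0.0, 402.2, 204.5], [0.0, 0.0, 1.0]] [-0.194  0.462  0.773] [-2.234, -0.024, -2.102]
side [[503.3, 0.0, 268.9], [0.0, 503.3, 212.8], [0.0, 0.0, 1.0]] [ 0.267 -1.278  0.891] [-2.15, 0.025, -0.278]
wrist [[318.3, 0.0, 274.9], [0.0, 318.3, 206.5], [0.0, 0.0, 1.0]] [ 0.285 -0.477  0.384] [2.898, 0.002, -1.159]
```

View pics/scene0.png

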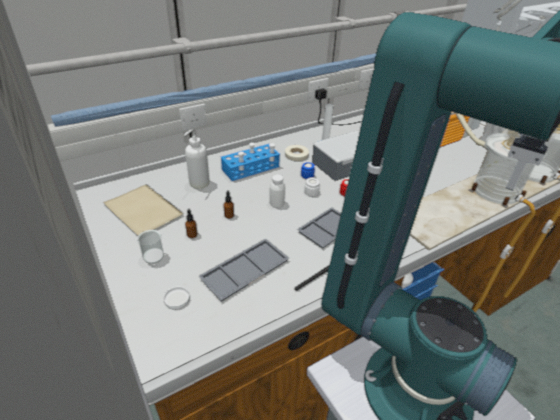

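View pics/side0.png

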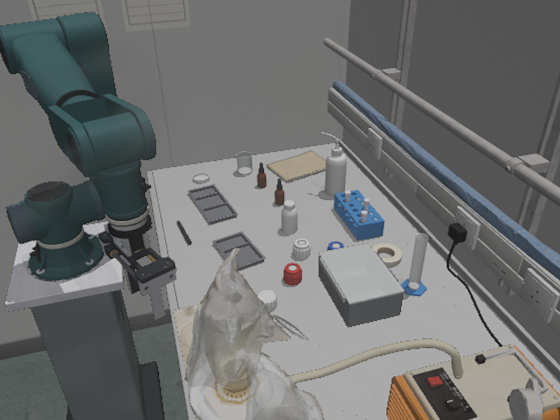

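View pics/wrist0.png

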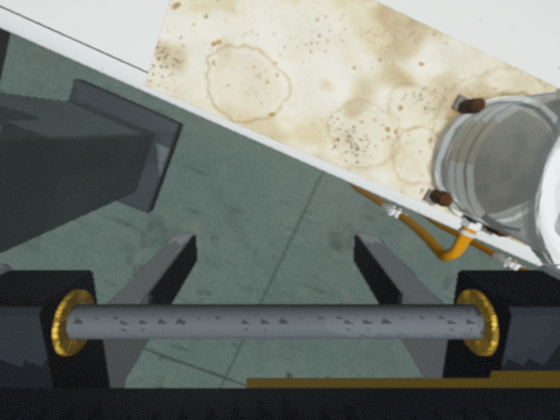

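```bash
cat > h.py <<'E'
import numpy as np,cv2
from scipy.spatial.transform import Rotation as Ro
def cam(n):
    s=np.load(f"pics/{n}.npz"); r=s["rotation"]
    R=r if r.shape==(3,3) else Ro.from_euler("xyz",r).as_matrix()
    return s["intrinsics"],R,s["eye"],s["color"]
def ray(n,uv,z):
    K,R,e,_=cam(n); d=R@np.linalg.solve(K,[uv[0],uv[1],1.]); return e+d*(z-e[2])/d[2]
def proj(n,p):
    K,R,e,_=cam(n); q=K@(R.T@(np.array(p)-e)); return q[:2]/q[2]
def snap(n,tag):
    from bench import robot
    s=robot.snapshot(n); np.savez(f"pics/{tag}.npz",**s); cv2.imwrite(f"pics/{tag}.png",s["color"][:,:,::-1])
def crop(tag,x0,y0,x1,y1,f,out):
    _,_,_,c=cam(tag); cv2.imwrite(f"pics/{out}.png",cv2.resize(c[y0:y1,x0:x1,::-1],None,fx=f,fy=f,interpolation=cv2.INTER_CUBIC))
E
python3 - <<'E'
from h import *
crop("scene0",130,140,370,320,3.3,"sc1"); crop("side0",165,140,365,320,3.3,"sd1")
print(ray("scene0",(245,269),0.018),ray("side0",(212,204),0.018))
E
```

```text
[0.43677398 0.15263123 0.018     ] [0.44983588 0.12273987 0.018     ]
```

View pics/sc1.png

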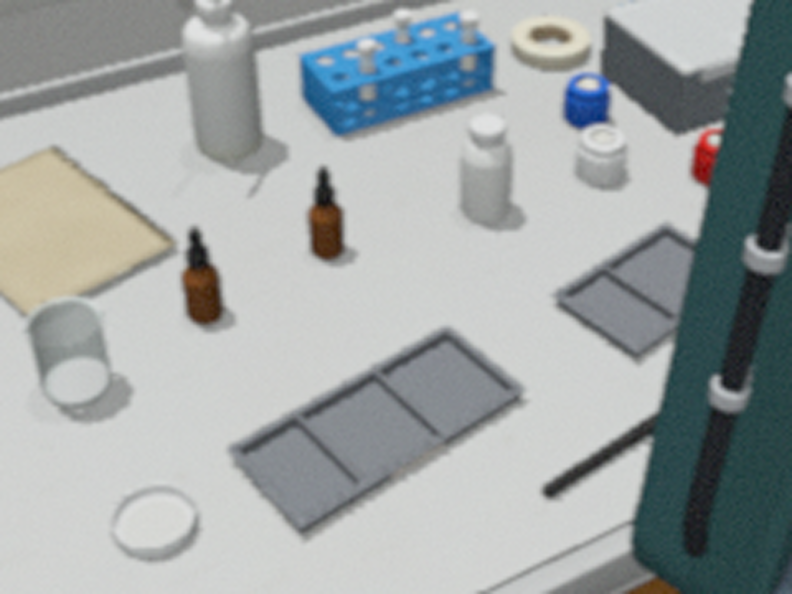

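View pics/sd1.png

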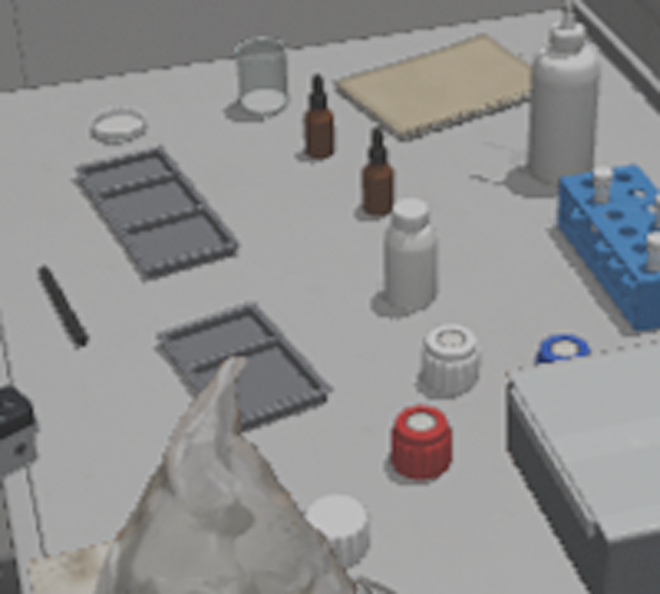

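```bash
python3 - <<'E'
from h import *
A=np.array([(232,447),(448,328),(522,390),(305,532)])/3.3+[130,140]
B=np.array([(78,175),(165,148),(238,243),(150,278)])/3.3+[165,140]
for n,P in(("scene0",A),("side0",B)):
    Q=np.array([ray(n,p,0.018) for p in P]); print(n);print(Q.round(4)); print(np.linalg.norm(Q-np.roll(Q,-1,0),axis=1).round(4))
    print(cam(n)[1].round(3))
print(proj("scene0",[0,0,0]),proj("side0",[0,0,0]),proj("side0",[.22,-.504,.168]),proj("scene0",[.22,-.504,.168]))
E
```

```text
scene0
[[0.4715 0.2589 0.018 ]
 [0.5063 0.0528 0.018 ]
 [0.4157 0.037  0.018 ]
 [0.3726 0.2446 0.018 ]]
[0.2091 0.092  0.2121 0.0999]
[[-0.507 -0.54   0.672]
 [-0.862  0.296 -0.412]
 [ 0.024 -0.788 -0.615]]
side0
[[0.3868 0.2173 0.018 ]
 [0.4829 0.2438 0.018 ]
 [0.5155 0.0407 0.018 ]
 [0.4237 0.0081 0.018 ]]
[0.0998 0.2057 0.0974 0.2125]
[[ 0.961 -0.171  0.217]
 [-0.275 -0.52   0.809]
 [-0.025 -0.837 -0.547]]
[415.28935952 390.31908297] [ 67.72247307 256.42325526] [149.8805182  317.75706708] [506.50483078 192.02930057]
```

```bash
python3 - <<'E'
from h import *
t=np.array([.2199,-.5034,.1665]);x=np.array([np.cos(-1.159),np.sin(-1.159),0]);y=np.array([-x[1],x[0],0])
for n in("side0","scene0","wrist0"):
    print(n,[proj(n,t+a*x*.047).round(1).tolist() for a in(-1,0,1)])
    K,R,e,c=cam(n); im=c[:,:,::-1].copy()
    for a in (-1,1): 
        p=proj(n,t+a*x*.047); cv2.circle(im,tuple(int(v) for v in p),2,(0,255,0),-1)
    cv2.imwrite(f"pics/{n}m.png",im)
im=cv2.imread("pics/side0m.png")[230:350,80:240]; cv2.imwrite("pics/sd2.png",cv2.resize(im,None,fx=4,fy=4))
im=cv2.imread("pics/scene0m.png")[120:240,420:560]; cv2.imwrite("pics/sc2.png",cv2.resize(im,None,fx=4,fy=4))
E
```

```text
side0 [[139.0, 305.7], [149.9, 318.1], [161.5, 331.2]]
scene0 [[502.2, 201.3], [506.2, 192.6], [509.9, 184.4]]
wrist0 [[207.8, 228.4], [273.4, 228.4], [339.0, 228.5]]
```

View pics/sd2.png

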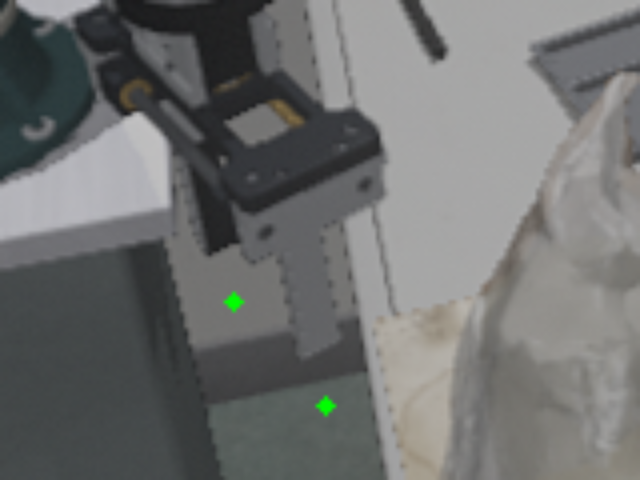

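View pics/sc2.png

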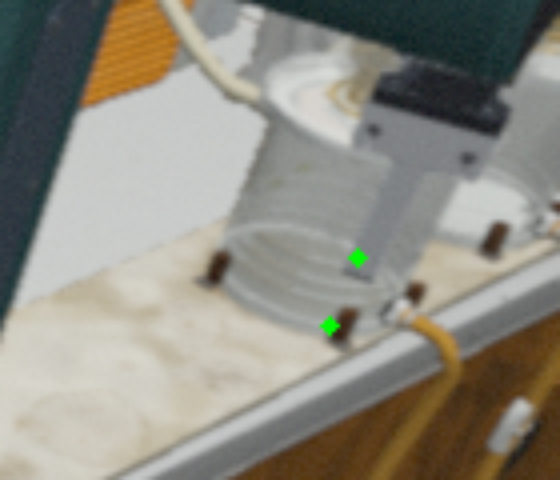

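View pics/wrist0m.png

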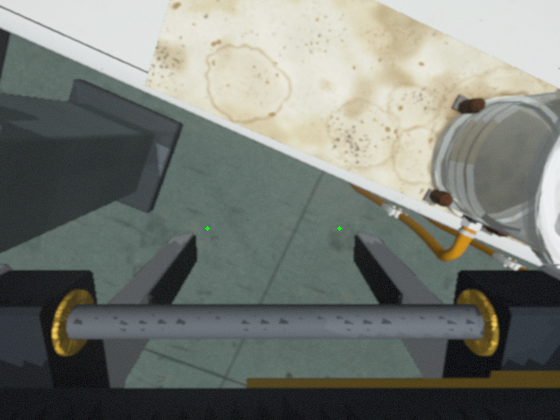

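```bash
cat >> h.py <<'E'
def tri(obs):
    A=np.zeros((3,3));b=np.zeros(3);L=[]
    for n,uv in obs:
        K,R,e,_=cam(n); d=R@np.linalg.solve(K,[uv[0],uv[1],1.]); d/=np.linalg.norm(d); M=np.eye(3)-np.outer(d,d); A+=M;b+=M@e;L.append((e,d))
    p=np.linalg.solve(A,b); return p,[np.linalg.norm((np.eye(3)-np.outer(d,d))@(p-e)) for e,d in L]
E
python3 - <<'E'
from h import *
S=lambda x,y:("scene0",(x/3.3+130,y/3.3+140)); D=lambda x,y:("side0",(x/3.3+165,y/3.3+140))
for k,a,b in [("trayL",(232,447),(165,148)),("tray top",(448,328),(238,243)),("tray right",(522,390),(150,278)),("tray bot",(305,532),(78,175)),
 ("dropA tip",(195,232),(317,76)),("dropB tip",(323,170),(377,130)),("dropA base c",(203,320),(320,157)),("bottle top",(488,124),(411,207)),("bottle base",(487,218),(411,308)),("pen end R?",(548,492),(45,268)),("petri c",(155,515),(118,125)),("beaker base c",(77,382),(263,102)),("filter top",(603,138),(452,335)),("shortL",(557,295),(255,308))]:
    p,r=tri([S(*a),D(*b)]); print(k,p.round(4),np.round(r,4))
E
```

```text
trayL [0.4829 0.2566 0.0088] [0.0025 0.0025]
tray top [0.5155 0.0488 0.011 ] [0.0021 0.0021]
tray right [0.4266 0.0291 0.004 ] [0.0004 0.0004]
tray bot [0.3868 0.2405 0.0029] [0.0023 0.0023]
dropA tip [0.643  0.2151 0.089 ] [0.0019 0.0019]
dropB tip [0.6696 0.0868 0.0891] [0.0012 0.0012]
dropA base c [ 0.6441  0.2177 -0.0093] [0.001 0.001]
bottle top [ 0.6535 -0.0706  0.0964] [0.0016 0.0016]
bottle base [ 0.6525 -0.073  -0.0129] [0.0013 0.0013]
pen end R? [0.33   0.0698 0.0069] [0.003 0.003]
petri c [0.4464 0.329  0.0076] [0.0006 0.0006]
beaker base c [0.6108 0.3364 0.0028] [0.0007 0.0007]
filter top [ 0.6479 -0.1984  0.0433] [0.0029 0.0029]
shortL [ 0.5077 -0.0565  0.0079] [0.0012 0.0012]
```

```bash
python3 - <<'E'
from h import *
S=lambda x,y:("scene0",(x/3.3+130,y/3.3+140)); D=lambda x,y:("side0",(x/3.3+165,y/3.3+140))
for k,a,b in [("blue top",(588,82),(563,348)),("red top",(712,138),(421,418)),("filter top",(603,138),(452,335)),("spray base",(228,150),(560,182)),("rack front",(345,132),(635,325)),("rack left",(305,60),(560,175)),("bottle base",(487,218),(411,308))]:
    p,r=tri([S(*a),D(*b)]); print(k,p.round(3),np.round(r,3))
for k,uv,z in [("box left bottom",(680,130),0),("box topleft",(605,55),.07),("red base",(712,180),0)]:
    print(k,ray(*S(*uv),z).round(3))
for k,uv,z in [("box nearL bottom",(605,590),0),("box left bot",(515,455),0),("box left top",(510,375),.07),("closed base",(340,560),0),("shell top",(235,360),.2),("shell top",(235,360),.3)]:
    print(k,ray(*D(*uv),z).round(3))
print("tank",ray("scene0",(495,205),0))
E
```

```text
blue top [ 0.734 -0.242  0.043] [0. 0.]
red top [ 0.592 -0.291  0.042] [0.001 0.001]
filter top [ 0.648 -0.198  0.043] [0.003 0.003]
spray base [ 0.874  0.1   -0.015] [0.001 0.001]
rack front [ 0.905 -0.055 -0.081] [0.019 0.019]
rack left [0.844 0.014 0.066] [0.018 0.018]
bottle base [ 0.653 -0.073 -0.013] [0.001 0.001]
box left bottom [ 0.667 -0.315  0.   ]
box topleft [ 0.734 -0.26   0.07 ]
red base [ 0.582 -0.29   0.   ]
box nearL bottom [ 0.674 -0.474  0.   ]
box left bot [ 0.665 -0.311 -0.   ]
box left top [ 0.665 -0.295  0.07 ]
closed base [ 0.496 -0.385  0.   ]
shell top [ 0.429 -0.377  0.2  ]
shell top [ 0.405 -0.507  0.3  ]
tank [ 0.30823368 -0.67496417  0.        ]
```

```bash
python3 -m handwheel '{"delta_pos":[[-30,-13,-35],[-30,-13,-35],[-30,-13,-35],[0,0,-10],[0,0,-10],[0,0,-10],[0,0,-10],[0,0,-10]],"rotation":[[0,0,0],[0,0,0],[0,0,0],[0,0,-0.18],[0,0,-0.18],[0,0,-0.18],[0,0,-0.18],[0,0,-0.18]],"claw":[-1,-1,-1,-1,-1,-1,-1,-1]}'
```

```text
time: 1.15
tool_pos: [0.2198, -0.4058, 0.3227]
ee_rot: [-3.141, 0.0, -0.253]
wrist_force: [0.3, -0.9, 0.1]
width: 0.094
```

```bash
python3 -m handwheel '{"delta_pos":[[26,-51,0],[26,-51,0],[26,-51,0],[26,-51,0],[26,-51,0],[26,-51,0],[0,0,0],[0,0,0]],"rotation":[[0,0,0],[0,0,0],[0,0,0],[0,0,0],[0,0,0],[0,0,0],[0,0,-0.18],[0,0,-0.18]],"claw":[-1,-1,-1,-1,-1,-1,-1,-1]}'
python3 - <<'E'
from h import *
from bench import robot
snap("wrist","w1"); o=robot.get_obs(); print(o["tool_pos"].round(4) if hasattr(o["tool_pos"],"round") else o["tool_pos"],o["ee_rot"])
E
```

```text
time: 2.15
tool_pos: [0.4494, -0.149, 0.3221]
ee_rot: [-3.141, 0.001, 0.109]
wrist_force: [-0.3, 0.1, -0.8]
width: 0.0942
[ 0.4492 -0.1494  0.3221] [-3.14109553e+00  1.02898063e-03  1.12113665e-01]
```

View pics/w1.png

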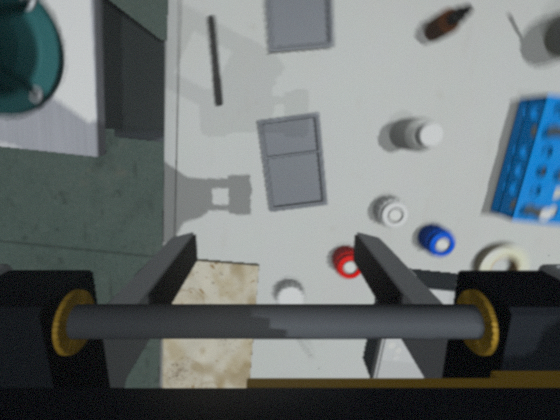

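```bash
python3 -m handwheel '{"delta_pos":[[7,-50,0],[7,-50,0],[7,-50,0],[7,-50,0],[0,0,0],[0,0,0],[0,0,0],[0,0,0]],"rotation":[[0,0,0],[0,0,0],[0,0,0],[0,0,0],[0,0,-0.045],[0,0,0],[0,0,0],[0,0,0]],"claw":[-1,-1,-1,-1,-1,-1,-1,-1]}'
python3 - <<'E'
from h import *
from bench import robot
snap("wrist","w2"); o=robot.get_obs(); print(np.round(o["tool_pos"],4),np.round(o["ee_rot"],4))
for k,uv,z in [("bottle top",(430,135),.098),("filter top",(394,213),.044),("closed",(289,292),.034),("red",(347,262),.044),("s1",(258,122),.018),("s2",(318,114),.018),("s3",(326,204),.018),("s4",(271,210),.018)]: print(k,ray("w1",uv,z).round(4))
crop("w2",150,0,560,270,1.9,"w2c")
E
```

```text
time: 3.2
tool_pos: [0.4567, 0.051, 0.3226]
ee_rot: [3.142, 0.0, 0.144]
wrist_force: [0.7, -0.2, 0.1]
width: 0.094
[0.4568 0.051  0.3227] [3.1415 0.     0.1439]
bottle top [ 0.652  -0.0674  0.098 ]
filter top [ 0.6475 -0.1924  0.044 ]
closed [ 0.4973 -0.3558  0.034 ]
red [ 0.5862 -0.2846  0.044 ]
s1 [ 0.4147 -0.0749  0.018 ]
s2 [ 0.5074 -0.0525  0.018 ]
s3 [ 0.5414 -0.1953  0.018 ]
s4 [ 0.4505 -0.2158  0.018 ]
```

View pics/w2c.png

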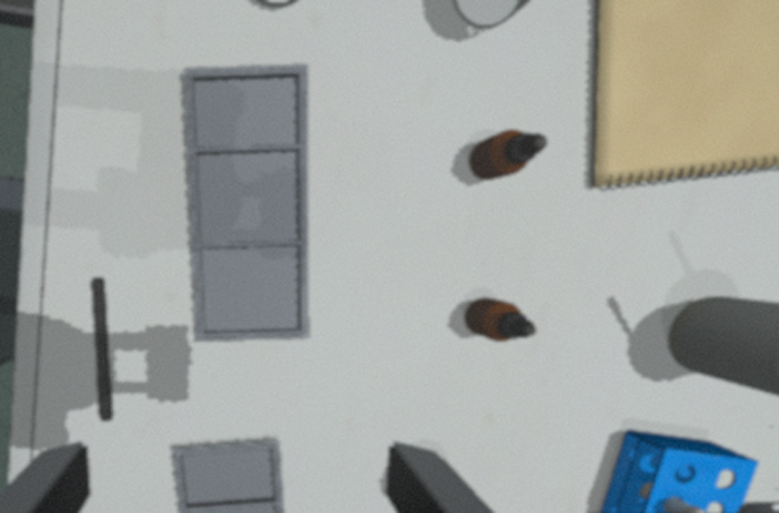

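```bash
cat > tray.py <<'E'
from h import *
def trayfit(tag,seed,lo=70,hi=150,nm=""):
    K,R,e,c=cam(tag); g=cv2.GaussianBlur(c,(3,3),0)
    hsv=cv2.cvtColor(g,cv2.COLOR_RGB2HSV)
    m=((g.max(2)>lo)&(g.max(2)<hi)&(hsv[:,:,1]<60)).astype(np.uint8)*255
    m=cv2.morphologyEx(m,cv2.MORPH_CLOSE,np.ones((5,5)))
    cs,_=cv2.findContours(m,cv2.RETR_EXTERNAL,cv2.CHAIN_APPROX_NONE)
    for q in cs:
        if cv2.pointPolygonTest(q,seed,False)>0:
            P=np.array([ray(tag,p[0],.018)[:2] for p in q],np.float32)
            (cx,cy),(w,h),a=cv2.minAreaRect(P)
            print(tag,nm,"c",round(cx,4),round(cy,4),"wh",round(w,4),round(h,4),"ang",round(np.radians(a),4), "px",cv2.boundingRect(q))
E
python3 - <<'E'
from tray import *
_,_,_,c=cam("w2"); print(c[50,275],c[115,280],c[150,275],c[20,230],c[230,150+0],c[180,330]); _,_,_,c=cam("w1");print(c[135,290],c[180,300],c[160,230],c[190,190])
for hi in (135,150,160): trayfit("w2",(280.,80.),hi=hi); trayfit("w1",(290.,135.),hi=hi)
for k,uv in [("A base",(150+493/1.9,157/1.9)),]: pass
E
```

```text
[114 119 124] [124 129 134] [119 126 131] [184 187 184] [73 85 81] [188 192 191]
[113 122 125] [118 123 130] [180 185 185] [124 128 126]
w2  c 0.4503 0.1461 wh 0.0972 0.2136 ang 0.1701 px (245, 35, 66, 144)
w1  c 0.4766 -0.1337 wh 0.097 0.1488 ang 0.2441 px (257, 114, 69, 97)
w2  c 0.3963 0.0428 wh 0.8467 0.4938 ang 0.1283 px (0, 0, 486, 305)
w1  c 0.4768 -0.1335 wh 0.0998 0.1511 ang 0.2397 px (256, 113, 71, 98)
w2  c 0.4282 0.0491 wh 0.9168 0.4934 ang 0.1433 px (0, 0, 525, 305)
w1  c 0.4767 -0.1338 wh 0.1019 0.1531 ang 0.2421 px (255, 112, 73, 100)
```

```bash
python3 - <<'E'
from h import *
W=lambda x,y:(150+x/1.9,y/1.9)
for k,uv,z in [("A top",(537,142),.092),("B top",(525,326),.092),("A base left edge",(470,163),0.0),("B base left",(466,316),0.0),("beaker base",(486,2),0)]: print(k,ray("w2",W(*uv),z).round(4))
from bench import robot
K,R,e,c=cam("w2")
# amber mask
hsv=cv2.cvtColor(c,cv2.COLOR_RGB2HSV); m=((hsv[:,:,1]>120)&(hsv[:,:,0]<20)&(hsv[:,:,2]>30)).astype(np.uint8)
n,l,s,ct=cv2.connectedComponentsWithStats(m)
for i in range(1,n):
    if s[i,4]>80: print(s[i],ct[i],ray("w2",ct[i],.03).round(4))
E
```

```text
A top [0.6432 0.2154 0.092 ]
B top [0.6677 0.09   0.092 ]
A base left edge [0.6319 0.2111 0.    ]
B base left [0.6585 0.0851 0.    ]
beaker base [0.6162 0.3303 0.    ]
[306 344  26  37 504] [318.19047619 360.38095238] [ 0.5885 -0.2888  0.03  ]
```

```bash
python3 -m handwheel '{"delta_pos":[[42,-27.3,20],[42,-27.3,20],[42,-27.3,20],[42,-27.3,20],[42,-27.3,20],[0,0,27],[0,0,27],[0,0,0]],"rotation":[[0,0,-0.026],[0,0,0],[0,0,0],[0,0,0],[0,0,0],[0,0,0],[0,0,0],[0,0,0]],"claw":[-1,-1,-1,-1,-1,-1,-1,-1]}'
python3 - <<'E'
from h import *
from bench import robot
snap("wrist","w3");snap("side","s3"); o=robot.get_obs(); print(np.round(o["tool_pos"],4),np.round(o["ee_rot"],4))
p=np.array(o["tool_pos"]); print(proj("w3",[.644,.216,.094]),proj("w3",[.644,.216,.0]),proj("s3",p))
crop("s3",190,80,350,220,4,"s3c")
E
```

```text
time: 4.25
tool_pos: [0.6398, 0.2203, 0.1648]
ee_rot: [3.141, 0.007, 0.171]
wrist_force: [0.3, -0.3, 0.1]
width: 0.0943
[0.6414 0.2208 0.1693] [-3.1416e+00 -5.0000e-04  1.7110e-01]
[278.33127362 208.69679259] [278.09199804 189.59043082] [259.03442393 141.48120064]
```

View pics/w3.png

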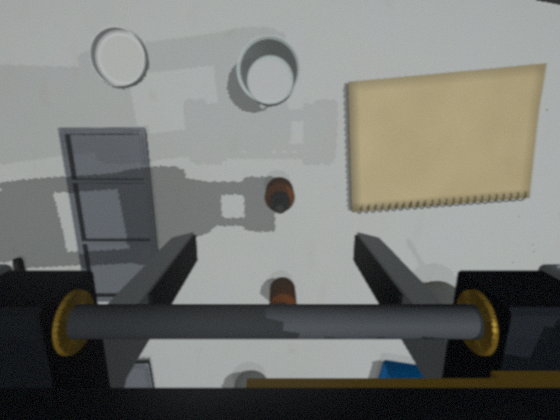

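View pics/s3c.png

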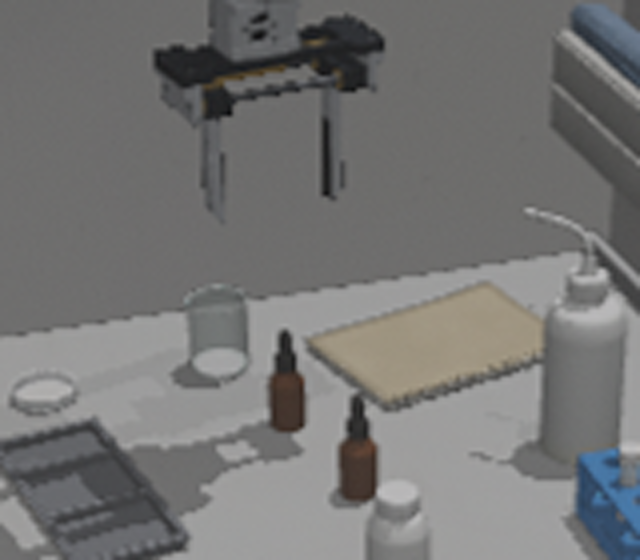

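```bash
python3 -m handwheel '{"delta_pos":[[2.5,4.5,0],[0,0,0],[0,0,0],[0,0,0],[0,0,0],[0,0,0],[0,0,0],[0,0,0]],"rotation":[[0,0,0],[0,0,0],[0,0,0],[0,0,0],[0,0,0],[0,0,0],[0,0,0],[0,0,0]],"claw":[1,1,1,1,1,1,1,1]}'
python3 - <<'E'
from h import *
from bench import robot
snap("wrist","w4");snap("side","s4"); o=robot.get_obs(); print(np.round(o["tool_pos"],4),np.round(o["ee_rot"],4),o["width"])
p=np.array(o["tool_pos"]); print(proj("w4",p),proj("s4",p))
crop("s4",190,80,350,220,4,"s4c")
E
```

```text
time: 5.35
tool_pos: [0.6443, 0.2172, 0.1686]
ee_rot: [3.142, 0.0, 0.172]
wrist_force: [0.1, 0.8, 0.3]
width: 0.0174
[0.6444 0.2172 0.1686] [3.1415 0.     0.172 ] 0.009456862737630013
[273.82727843 226.62247138] [260.1653484  141.99255555]
```

View pics/w4.png

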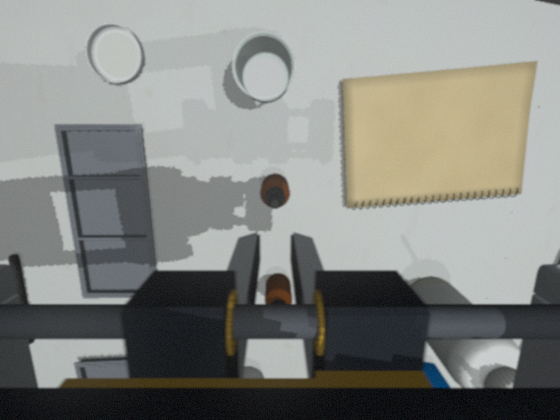

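View pics/s4c.png

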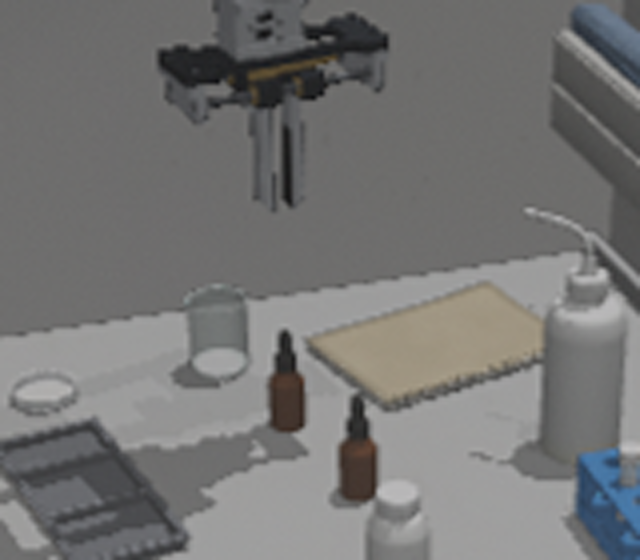

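```bash
python3 - <<'E'
from h import *
print(ray("w3",(281,203),.092).round(4),ray("w4",(275,197),.092).round(4),ray("w4",(275,178),.0).round(4), ray("w4",(275,188),.03).round(4))
print("beaker rim", ray("w4",(263,66),.071).round(4),"base",ray("w4",(265,76),0).round(4), ray("w3",(268,68),.071))
E
```

```text
[0.6456 0.2214 0.092 ] [0.6443 0.2223 0.092 ] [0.6436 0.226  0.    ] [0.6448 0.2193 0.03  ]
beaker rim [0.6132 0.3372 0.071 ] base [0.6125 0.3389 0.    ] [0.61306679 0.33864355 0.071     ]
```

```bash
python3 -m handwheel '{"delta_pos":[[0,0,0],[0,0,0],[0,0,0],[0,0,30],[0,0,40],[0,0,40],[0,0,20],[0,0,0]],"rotation":[[0,0,0],[0,0,0],[0,0,0],[0,0,0],[0,0,0],[0,0,0],[0,0,0],[0,0,0]],"claw":[-1,-1,-1,-1,-1,-1,-1,-1]}'
python3 - <<'E'
from h import *
from bench import robot
snap("wrist","w5");snap("side","s5");snap("scene","c5"); o=robot.get_obs(); print(np.round(o["tool_pos"],4),np.round(o["ee_rot"],4),o["width"])
p=np.array(o["tool_pos"]); print(proj("w5",p),proj("s5",p),proj("c5",p))
crop("s5",190,100,350,220,4,"s5c"); crop("c5",120,130,300,260,4,"c5c")
E
```

```text
time: 6.45
tool_pos: [0.6432, 0.2168, 0.0368]
ee_rot: [3.141, 0.004, 0.172]
wrist_force: [-0.2, -0.5, -0.5]
width: 0.0858
[0.646  0.2175 0.0412] [-3.1414 -0.0041  0.172 ] 0.09368305351099324
[277.7869606  228.20394704] [261.84650833 175.24671664] [189.30390478 222.82386652]
```

View pics/w5.png

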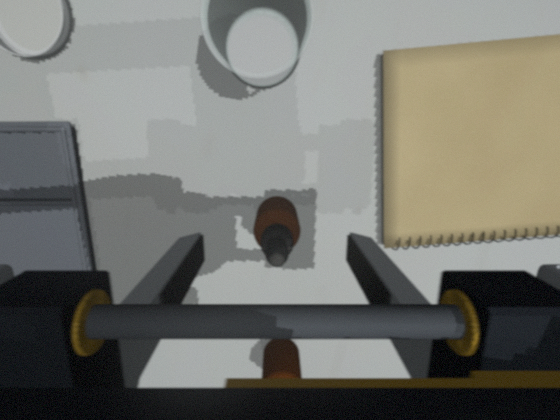

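View pics/s5c.png

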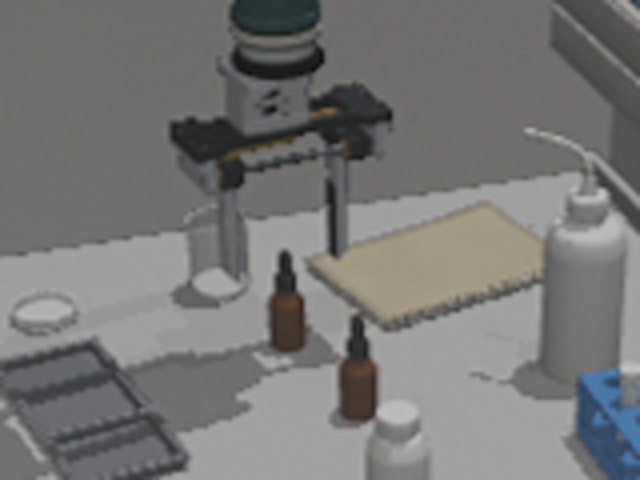

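View pics/c5c.png

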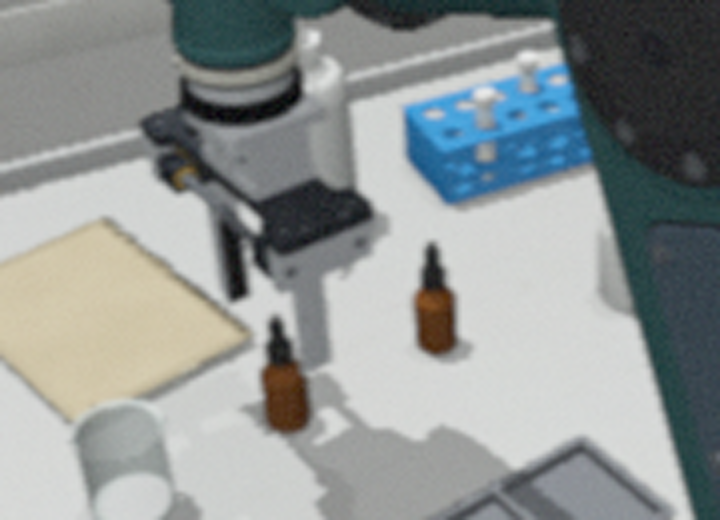

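```bash
python3 - <<'E'
from h import *
print(tri([("s5",(261.5,167.8)),("c5",(188.8,212.5))]))
print(tri([("s5",(190+287/4,100+252/4)),("c5",(120+278/4,130+318/4))]), "dropA top")
print(tri([("s5",(190+357/4,100+317/4)),("c5",(120+432/4,130+243/4))]), "dropB top")
E
```

```text
(array([0.64613001, 0.21407828, 0.07428819]), [np.float64(0.002140201016850475), np.float64(0.002140201016850419)])
(array([0.64494546, 0.21310587, 0.08970439]), [np.float64(0.0019468576925225807), np.float64(0.0019468576925226585)]) dropA top
(array([0.66975379, 0.08592739, 0.09069038]), [np.float64(0.0005697934680404288), np.float64(0.0005697934680404909)]) dropB top
```

```bash
python3 - <<'E'
from h import *
print(ray("w5",(277,257),.092).round(4),ray("w5",(277,196),.0).round(4))
for z in (.04,.06,.075,.09): print(z,proj("w5",[.646-.0425*np.cos(.172),.2175-.0425*np.sin(.172),z]),proj("w5",[.646+.047*np.cos(.172),.2175+.047*np.sin(.172),z]))
E
python3 -m handwheel '{"delta_pos":[[0,0,20],[0,0,20],[0,0,0],[0,0,0],[0,0,0],[0,0,0],[0,0,0],[0,0,0]],"rotation":[[0,0,0],[0,0,0],[0,0,0],[0,0,0],[0,0,0],[0,0,0],[0,0,0],[0,0,0]],"claw":[-1,-1,-1,-1,-1,-1,-1,-1]}'
python3 - <<'E'
from h import *
from bench import robot
snap("wrist","w6");snap("side","s6");snap("scene","c6"); o=robot.get_obs(); print(np.round(o["tool_pos"],4),np.round(o["ee_rot"],4),o["width"])
p=np.array(o["tool_pos"]); print(proj("w6",p),proj("s6",p),proj("c6",p))
crop("s6",190,100,350,220,4,"s6c"); crop("c6",120,130,300,260,4,"c6c")
E
```

```text
[0.6453 0.2173 0.092 ] [0.643  0.2315 0.    ]
0.04 [217.57114483 227.67870795] [344.56839716 227.81174964]
0.06 [212.02115935 237.16826852] [351.04719033 237.33045737]
0.075 [207.11670757 245.55407282] [356.77404244 245.74440578]
0.09 [201.40094868 255.32707859] [363.45016967 255.55303869]
time: 7.6
tool_pos: [0.6445, 0.2171, -0.0011]
ee_rot: [3.142, -0.0, 0.172]
wrist_force: [-0.2, -0.2, -0.5]
width: 0.0943
[ 0.6444  0.2171 -0.0013] [ 3.1415 -0.      0.172 ] 0.0942469904752352
[273.65700386 226.54524826] [261.83947921 185.93284301] [191.21642601 234.49374638]
```

View pics/s6c.png

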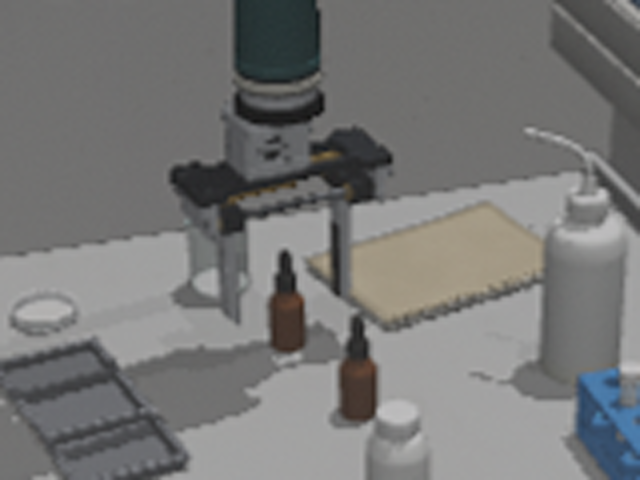

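View pics/c6c.png

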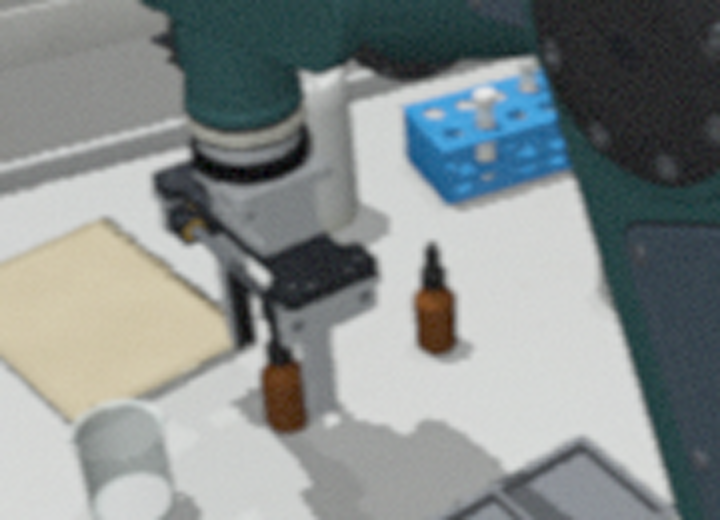

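View pics/w6.png

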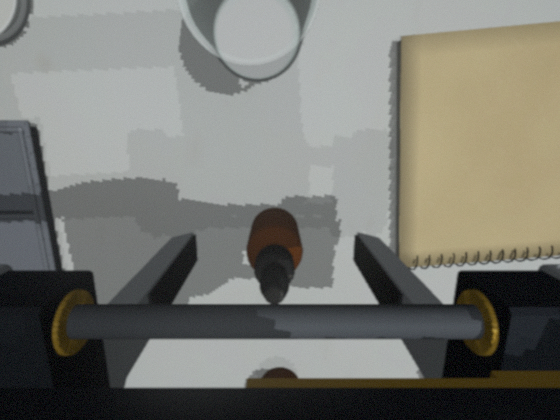

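```bash
python3 -m handwheel '{"delta_pos":[[0,0,12],[0,0,10],[0,0,0],[0,0,0],[0,0,0],[0,0,0],[0,0,0],[0,0,0]],"rotation":[[0,0,0],[0,0,0],[0,0,0],[0,0,0],[0,0,0],[0,0,0],[0,0,0],[0,0,0]],"claw":[-1,1,1,1,1,1,1,1]}'
python3 - <<'E'
from h import *
from bench import robot
snap("wrist","w7");snap("side","s7"); o=robot.get_obs(); print(np.round(o["tool_pos"],4),np.round(o["ee_rot"],4),o["width"],np.round(o["wrist_force"],2))
crop("s7",190,100,350,220,4,"s7c")
E
```

```text
time: 8.75
tool_pos: [0.6445, 0.2171, -0.0231]
ee_rot: [3.142, -0.0, 0.172]
wrist_force: [0.5, 0.3, -0.1]
width: 0.0323
[ 0.6445  0.2172 -0.0231] [ 3.1415e+00 -4.0000e-04  1.7200e-01] 0.03234777525605326 [-0.94 -1.2   0.25]
```

View pics/s7c.png

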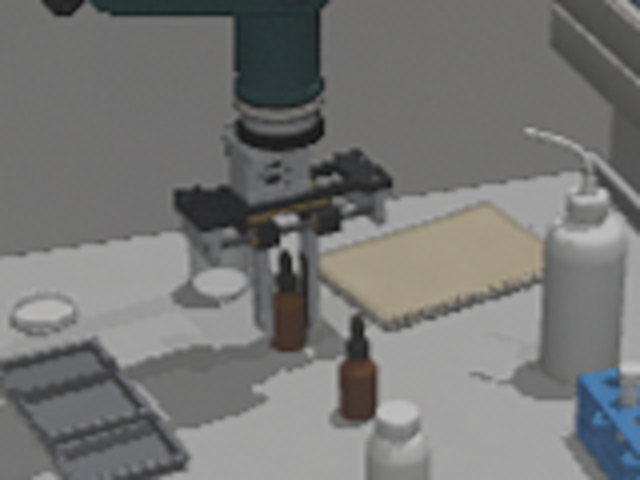

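View pics/w7.png

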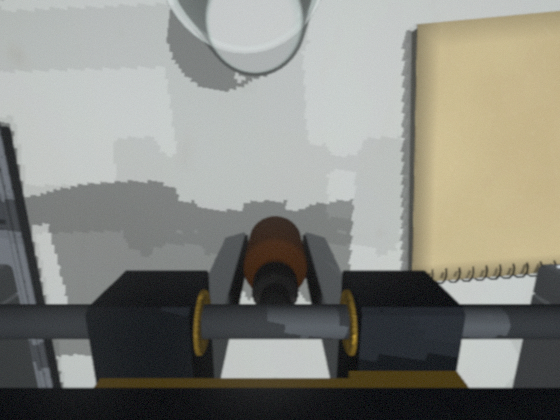

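```bash
python3 -m handwheel '{"delta_pos":[[0,0,-25],[0,0,-25],[-40.7,-7.9,0],[-40.7,-7.9,0],[-40.7,-7.9,0],[-40.7,-7.9,0],[-40.7,-7.9,0],[0,0,0]],"rotation":[[0,0,0],[0,0,0],[0,0,0],[0,0,0],[0,0,0],[0,0,0],[0,0,0],[0,0,0]],"claw":[1,1,1,1,1,1,1,1]}'
python3 - <<'E'
from h import *
from bench import robot
snap("wrist","w8");snap("side","s8"); o=robot.get_obs(); print(np.round(o["tool_pos"],4),np.round(o["ee_rot"],4),o["width"],np.round(o["wrist_force"],2))
crop("s8",150,80,310,220,4,"s8c")
E
```

```text
time: 9.85
tool_pos: [0.4343, 0.2212, 0.0262]
ee_rot: [3.141, 0.002, 0.174]
wrist_force: [0.9, 0.4, -1.0]
width: 0.0326
[0.4376 0.2214 0.0271] [ 3.1415e+00 -1.7000e-03  1.7240e-01] 0.03253585303469153 [-0.57  0.21 -0.22]
```

View pics/s8c.png

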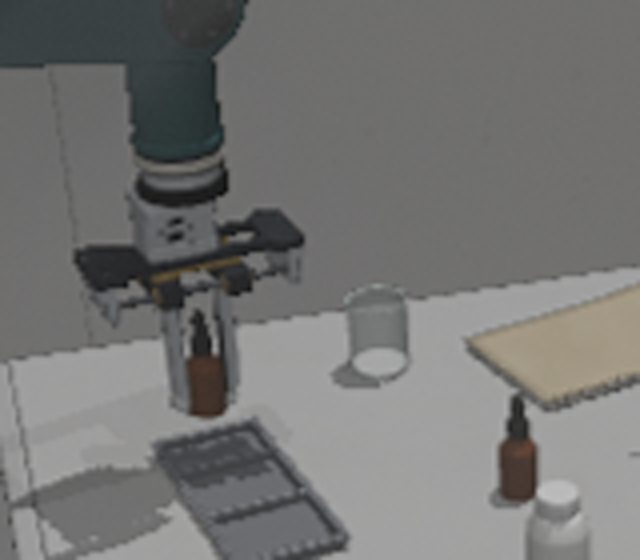

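View pics/w8.png

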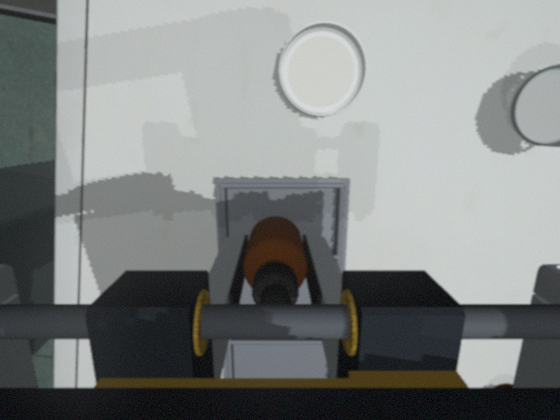

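```bash
python3 - <<'E'
from h import *
a=ray("w8",(215,180),.018);b=ray("w8",(349,180),.018);print(a,b,np.linalg.norm(a-b))
c=(a+b)/2; y=np.array([-np.sin(.171),np.cos(.171),0]); print("narrow centre",c-y*.030,"tray c",c-y*.106, np.arctan2((b-a)[1],(b-a)[0]))
print(proj("w8",[.4374,.221,.018]))
E
```

```text
[0.38726472 0.24567659 0.018     ] [0.48165659 0.26225357 0.018     ] 0.09583643074926701
narrow centre [0.43956569 0.22440263 0.018     ] tray c [0.45249845 0.14951108 0.018     ] 0.1738459409178176
[277.95471011 224.13072801]
```

```bash
python3 -m handwheel '{"delta_pos":[[1,-1,20],[0,0,15],[0,0,10.5],[0,0,0],[0,0,0],[0,0,0],[0,0,-40],[0,0,-40]],"rotation":[[0,0,0],[0,0,0],[0,0,0],[0,0,0],[0,0,0],[0,0,0],[0,0,0],[0,0,0]],"claw":[1,1,1,1,0,0,0,0]}'
python3 - <<'E'
from h import *
from bench import robot
snap("wrist","w9");snap("side","s9"); o=robot.get_obs(); print(np.round(o["tool_pos"],4),np.round(o["ee_rot"],4),o["width"],np.round(o["wrist_force"],2))
crop("s9",150,80,310,220,4,"s9c")
E
```

```text
time: 10.95
tool_pos: [0.4375, 0.2222, 0.0617]
ee_rot: [3.141, 0.001, 0.172]
wrist_force: [0.4, -0.2, 0.3]
width: 0.0472
[0.4418 0.2238 0.0667] [-3.1396 -0.0108  0.172 ] 0.046928307601689756 [ 0.02  0.22 -0.75]
```

View pics/s9c.png

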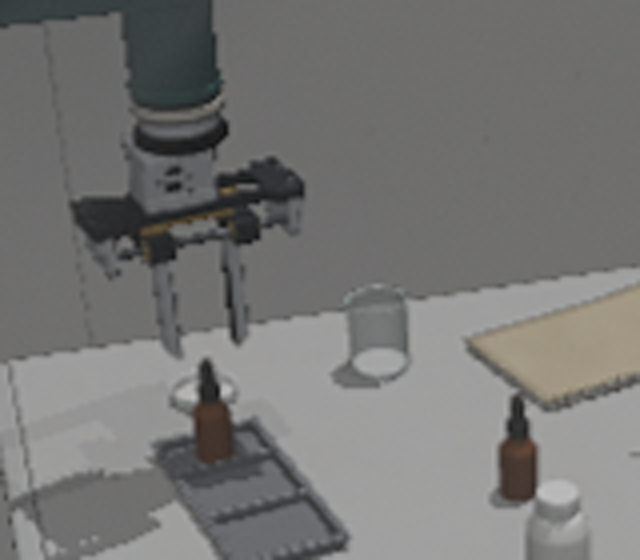

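View pics/w9.png

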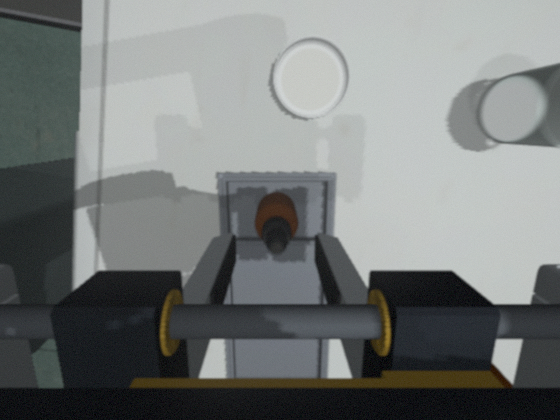

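```bash
python3 -m handwheel '{"delta_pos":[[23,46.4,-20],[23,46.4,-20],[23,46.4,0],[23,46.4,0],[23,46.4,0],[23,46.4,0],[23,46.4,0],[0,0,0]],"rotation":[[0,0,0],[0,0,0],[0,0,0],[0,0,0],[0,0,0],[0,0,0],[0,0,0],[0,0,0]],"claw":[-1,-1,-1,-1,-1,-1,-1,-1]}'
python3 - <<'E'
from h import *
from bench import robot
snap("wrist","w10");snap("scene","c10"); o=robot.get_obs(); print(np.round(o["tool_pos"],4),np.round(o["ee_rot"],4),o["width"],np.round(o["wrist_force"],2))
crop("c10",130,120,370,300,3.3,"c10c")
E
```

```text
time: 12.05
tool_pos: [0.6526, -0.0734, 0.0983]
ee_rot: [-3.141, 0.003, 0.168]
wrist_force: [0.2, 0.5, -2.0]
width: 0.0939
[ 0.6514 -0.07    0.0995] [-3.1402e+00  2.3000e-03  1.7130e-01] 0.09403140261100006 [-0.11  0.38  0.19]
```

View pics/c10c.png

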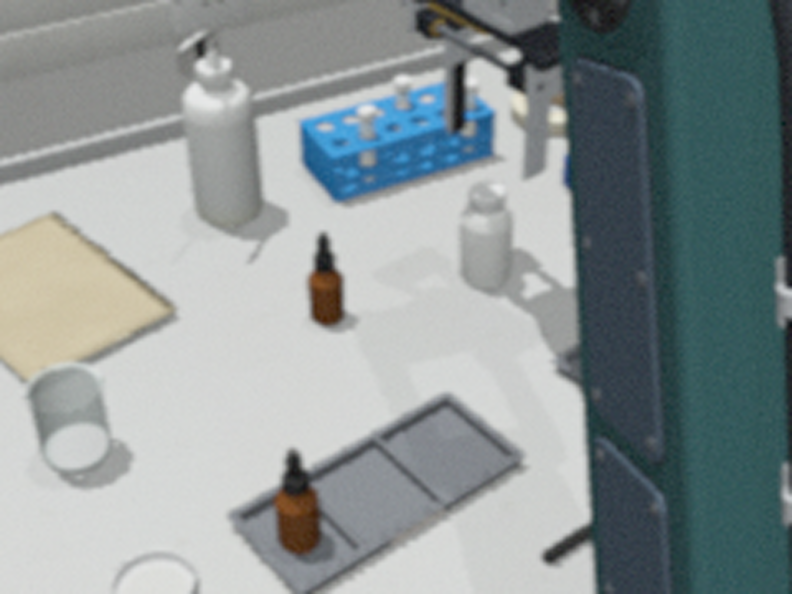

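View pics/w10.png

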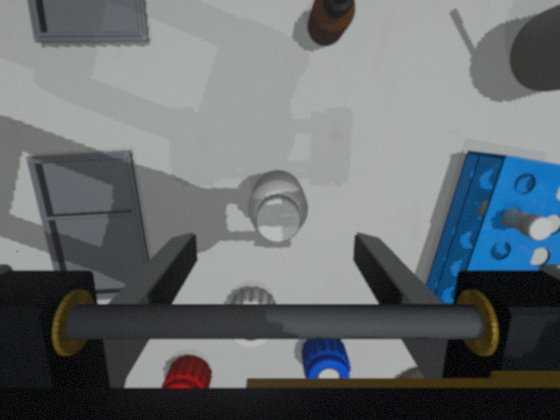

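```bash
python3 - <<'E'
from h import *
print(ray("w10",(278,218),.098).round(4),ray("w10",(276,195),.07).round(4),"rack",ray("w10",(432,300),.06).round(3),ray("w10",(468,155),.06).round(3))
E
```

```text
[ 0.6545 -0.0666  0.098 ] [ 0.6512 -0.0562  0.07  ] rack [ 0.805 -0.129  0.06 ] [ 0.796 -0.001  0.06 ]
```

```bash
python3 -m handwheel '{"delta_pos":[[1.5,-2.5,30],[0,0,40],[0,0,37],[0,0,0],[0,0,0],[0,0,0],[0,0,0],[0,0,0]],"rotation":[[0,0,0],[0,0,0],[0,0,0],[0,0,0],[0,0,0],[0,0,0],[0,0,0],[0,0,0]],"claw":[-1,-1,-1,1,1,1,1,1]}'
python3 - <<'E'
from h import *
from bench import robot
snap("wrist","w11");snap("side","s11"); o=robot.get_obs(); print(np.round(o["tool_pos"],4),np.round(o["ee_rot"],4),o["width"],np.round(o["wrist_force"],2))
crop("s11",190,120,350,260,4,"s11c")
E
```

```text
time: 13.15
tool_pos: [0.6538, -0.0675, -0.0047]
ee_rot: [3.141, -0.002, 0.172]
wrist_force: [-0.4, 0.1, 1.2]
width: 0.0483
[ 0.6539 -0.0675 -0.0047] [ 3.141e+00 -1.600e-03  1.719e-01] 0.04890638431651902 [ 0.35 -0.15  3.81]
```

View pics/s11c.png

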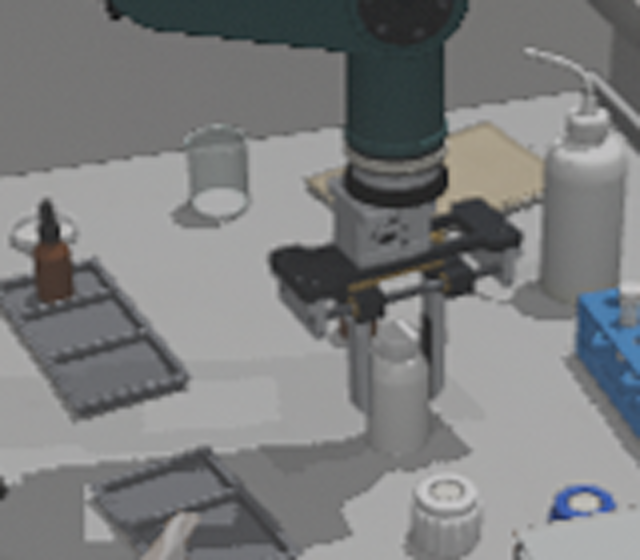

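```bash
python3 -m handwheel '{"delta_pos":[[0,0,0],[0,0,-30],[0,0,-30],[-32.7,-51.4,0],[-32.7,-51.4,0],[-32.7,-51.4,0],[-32.7,-51.4,0],[-32.7,-51.4,0]],"rotation":[[0,0,0],[0,0,0],[0,0,0],[0,0,0],[0,0,0],[0,0,0],[0,0,0],[0,0,0]],"claw":[1,1,1,1,1,1,1,1]}'
python3 - <<'E'
from h import *
from bench import robot
snap("wrist","w12"); snap("side","s12");o=robot.get_obs(); print(np.round(o["tool_pos"],4),np.round(o["ee_rot"],4),o["width"],np.round(o["wrist_force"],2))
crop("s12",150,80,310,220,4,"s12c")
E
```

```text
time: 14.25
tool_pos: [0.4461, 0.1589, 0.0534]
ee_rot: [-3.141, 0.001, 0.171]
wrist_force: [0.1, 0.9, -0.7]
width: 0.0487
[0.4435 0.1612 0.0532] [-3.1397  0.0034  0.1782] 0.04877761028659408 [-0.11 -1.79 -0.97]
```

View pics/s12c.png

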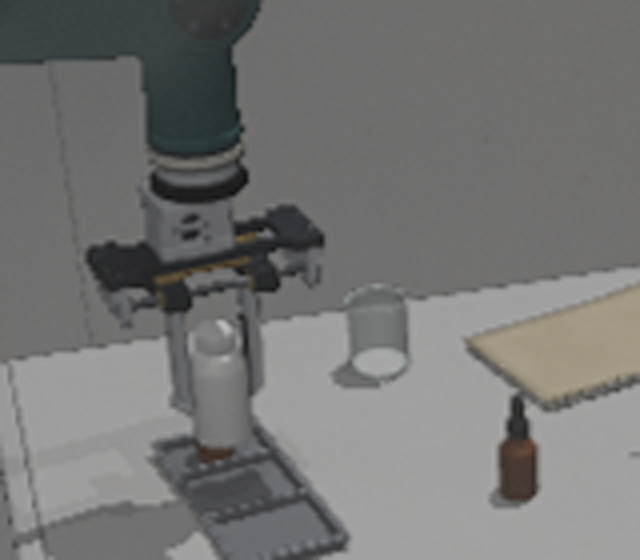

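View pics/w12.png

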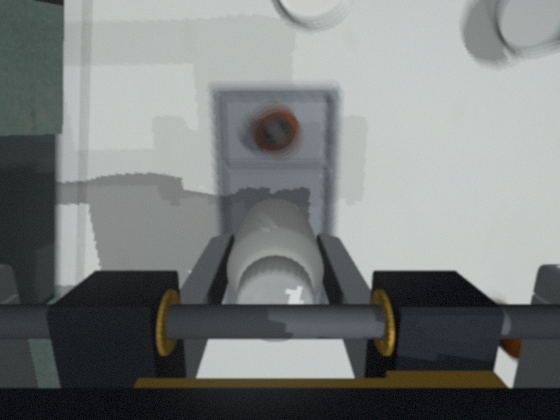

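```bash
python3 -m handwheel '{"delta_pos":[[0,0,0],[0,0,20],[0,0,20],[0,0,0],[0,0,0],[0,0,0],[0,0,0],[0,0,0]],"rotation":[[0,0,0],[0,0,0],[0,0,0],[0,0,0],[0,0,0],[0,0,0],[0,0,0],[0,0,0]],"claw":[1,1,1,1,1,1,1,1]}'
python3 - <<'E'
from h import *
from bench import robot
snap("wrist","w13"); snap("side","s13");o=robot.get_obs(); print(np.round(o["tool_pos"],4),np.round(o["ee_rot"],4),o["width"],np.round(o["wrist_force"],2))
crop("s13",150,80,310,220,4,"s13c")
E
```

```text
time: 15.35
tool_pos: [0.4484, 0.1579, 0.0146]
ee_rot: [3.142, -0.001, 0.172]
wrist_force: [-0.3, 0.3, -1.9]
width: 0.0487
[0.4482 0.158  0.0144] [ 3.1415e+00 -4.0000e-04  1.7220e-01] 0.04913024999639161 [-0.6  -0.68 -0.98]
```

View pics/s13c.png

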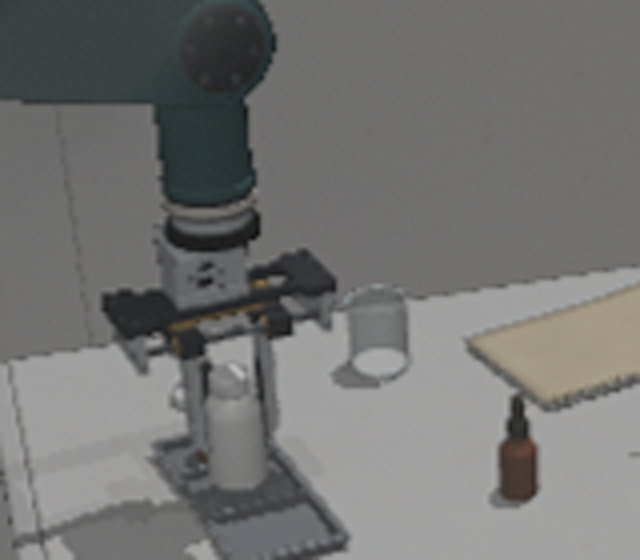

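View pics/w13.png

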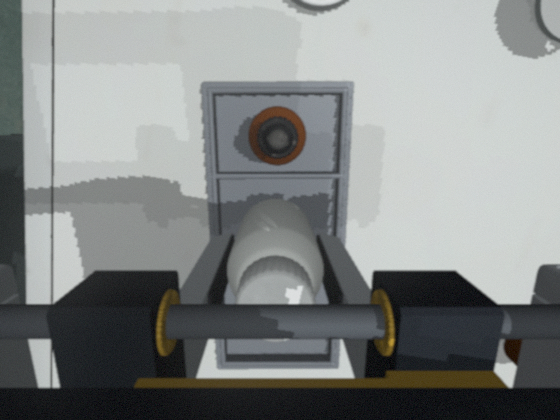

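```bash
python3 -m handwheel '{"delta_pos":[[0,0,9],[0,0,6],[0,0,0],[0,0,0],[0,0,0],[0,0,-20],[0,0,-40],[0,0,-40]],"rotation":[[0,0,0],[0,0,0],[0,0,0],[0,0,0],[0,0,0],[0,0,0],[0,0,0],[0,0,0]],"claw":[1,1,1,-0.5,-0.5,-0.5,-0.5,-0.5]}'
python3 - <<'E'
from h import *
from bench import robot
snap("wrist","w14"); snap("side","s14");o=robot.get_obs(); print(np.round(o["tool_pos"],4),np.round(o["ee_rot"],4),o["width"],np.round(o["wrist_force"],2))
crop("s14",150,80,310,220,4,"s14c")
E
```

```text
time: 16.45
tool_pos: [0.4478, 0.1578, 0.0998]
ee_rot: [3.141, 0.001, 0.172]
wrist_force: [0.6, -0.3, -0.3]
width: 0.0708
[0.4517 0.1587 0.1044] [-3.1411 -0.0106  0.172 ] 0.0708232699576496 [ 1.43 -0.02  0.85]
```

View pics/s14c.png

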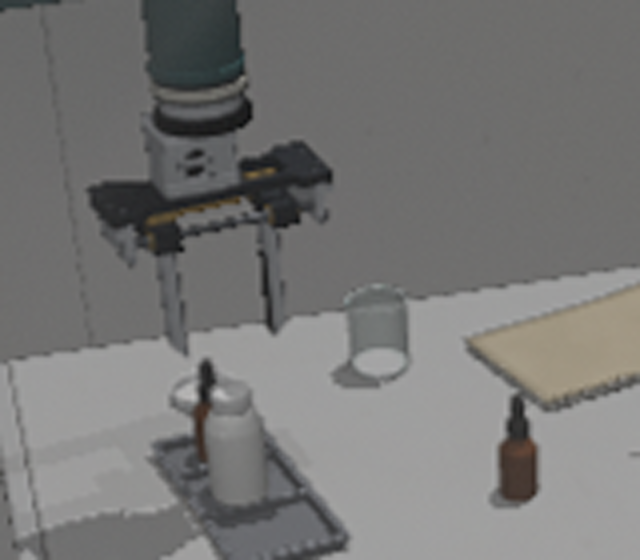

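View pics/w14.png

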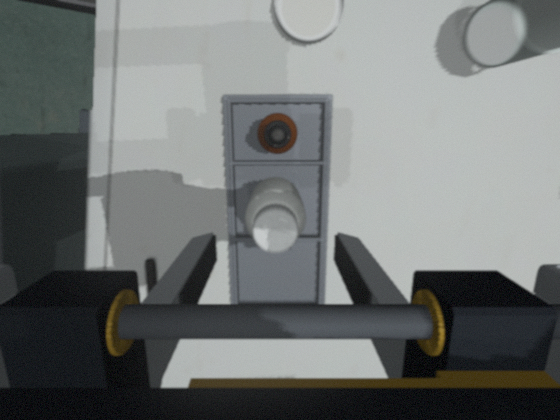

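```bash
python3 -m handwheel '{"delta_pos":[[19.5,54.6,0],[19.5,54.6,0],[19.5,54.6,0],[19.5,54.6,0],[19.5,54.6,0],[19.5,54.6,0],[19.5,54.6,0],[0,0,0]],"rotation":[[0,0,0],[0,0,0],[0,0,0],[0,0,0],[0,0,0],[0,0,0],[0,0,0],[0,0,0]],"claw":[-1,-1,-1,-1,-1,-1,-1,-1]}'
python3 - <<'E'
from h import *
from bench import robot
snap("wrist","w15"); o=robot.get_obs(); print(np.round(o["tool_pos"],4),np.round(o["ee_rot"],4),o["width"],np.round(o["wrist_force"],2))
E
```

```text
time: 17.55
tool_pos: [0.6478, -0.1991, 0.095]
ee_rot: [-3.14, 0.004, 0.167]
wrist_force: [-1.3, -0.1, -0.2]
width: 0.0941
[ 0.6473 -0.1967  0.0959] [-3.1391  0.0037  0.1693] 0.09382183381215296 [0.65 1.26 0.76]
```

View pics/w15.png

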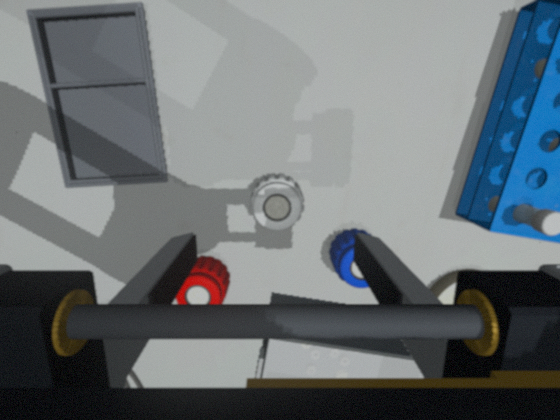

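```bash
python3 - <<'E'
from h import *
for k,uv,z in[("f",(277,207),.044),("blue",(360,265),.044),("red",(199,295),.044),("box corner",(272,295),.07)]: print(k,ray("w15",uv,z).round(4))
trays=__import__("tray"); trays.trayfit("w15",(110.,130.))
E
```

```text
f [ 0.6498 -0.1969  0.044 ]
blue [ 0.7333 -0.2378  0.044 ]
red [ 0.5922 -0.2925  0.044 ]
box corner [ 0.6574 -0.2665  0.07  ]
w15  c 0.5341 -0.1938 wh 0.288 0.2847 ang 1.5332 px (0, 0, 305, 305)
```

```bash
python3 -m handwheel '{"delta_pos":[[1,2,40],[0,0,40],[0,0,30],[0,0,13],[0,0,0],[0,0,0],[0,0,0],[0,0,0]],"rotation":[[0,0,0],[0,0,0],[0,0,0],[0,0,0],[0,0,0],[0,0,0],[0,0,0],[0,0,0]],"claw":[-1,-1,-1,-1,1,1,1,1]}'
python3 - <<'E'
from h import *
from bench import robot
snap("wrist","w16"); snap("side","s16");o=robot.get_obs(); print(np.round(o["tool_pos"],4),np.round(o["ee_rot"],4),o["width"],np.round(o["wrist_force"],2))
crop("s16",220,150,380,290,4,"s16c")
E
```

```text
time: 18.6
tool_pos: [0.6501, -0.1975, -0.0226]
ee_rot: [3.14, -0.002, 0.172]
wrist_force: [0.6, 0.1, 0.9]
width: 0.0575
[ 0.6497 -0.1974 -0.0232] [ 3.141e+00 -9.000e-04  1.719e-01] 0.04924528552939504 [1.47 0.26 6.22]
```

View pics/s16c.png

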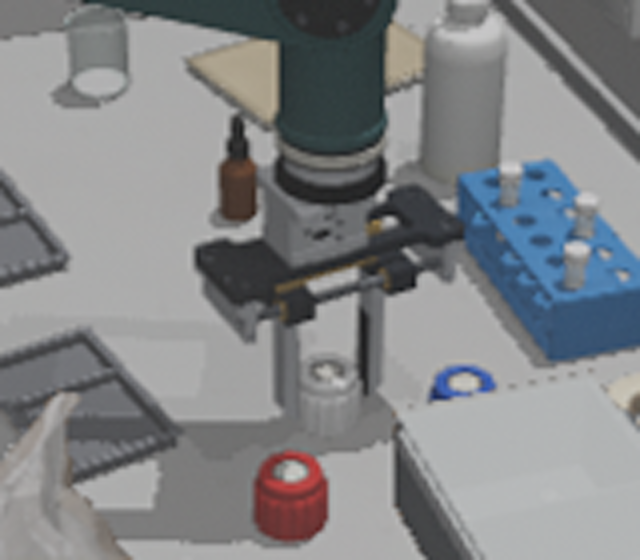

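View pics/w16.png

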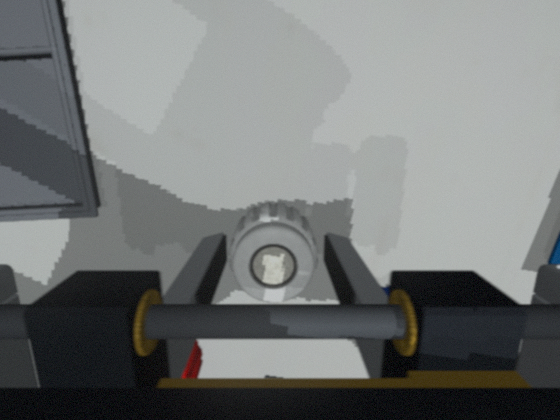

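```bash
python3 - <<'E'
from h import *
a=ray("w13",(202,83),.018);b=ray("w13",(353.5,83),.018);c=(a+b)/2;print(a,b,np.linalg.norm(b-a),np.arctan2((b-a)[1],(b-a)[0])); y=np.array([-np.sin(.172),np.cos(.172),0]);print("centre",c-.106*y,"end",c-.172*y,"mid",c-.096*y)
e=(ray("w13",(216,364),.018)+ray("w13",(340,364),.018))/2; print("end outer edge mid",e,"end comp",e+.040*y)
E
```

```text
[0.38737675 0.24482157 0.018     ] [0.48166121 0.26119589 0.018     ] 0.09569575985863935 0.17195428844758168
centre [0.45266121 0.14857282 0.018     ] end [0.46395732 0.08354669 0.018     ] mid [0.45094968 0.15842527 0.018     ]
end outer edge mid [0.47081863 0.04771667 0.018     ] end comp [0.46397251 0.08712645 0.018     ]
```

```bash
python3 -m handwheel '{"delta_pos":[[0,0,0],[0,0,-30],[0,0,-30],[-29,-57,0],[-29,-57,0],[-29,-57,0],[-29,-57,0],[-20,-40,0]],"rotation":[[0,0,0],[0,0,0],[0,0,0],[0,0,0],[0,0,0],[0,0,0],[0,0,0],[0,0,0]],"claw":[1,1,1,1,1,1,1,1]}'
```

```text
time: 19.7
tool_pos: [0.471, 0.0408, 0.036]
ee_rot: [-3.141, 0.0, 0.173]
wrist_force: [0.4, 0.5, 0.9]
width: 0.0498
```

```bash
python3 -m handwheel '{"delta_pos":[[1,-41.7,0],[0,0,0],[0,0,20],[0,0,10],[0,0,0],[0,0,0],[0,0,0],[0,0,0]],"rotation":[[0,0,0],[0,0,0],[0,0,0],[0,0,0],[0,0,0],[0,0,0],[0,0,0],[0,0,0]],"claw":[1,1,1,1,1,1,1,1]}'
python3 - <<'E'
from h import *
from bench import robot
snap("wrist","w17"); snap("side","s17");o=robot.get_obs(); print(np.round(o["tool_pos"],4),np.round(o["ee_rot"],4),o["width"],np.round(o["wrist_force"],2))
crop("s17",150,80,310,220,4,"s17c")
E
```

```text
time: 20.7
tool_pos: [0.4673, 0.0802, 0.0067]
ee_rot: [3.141, -0.001, 0.172]
wrist_force: [-0.5, 0.5, -0.1]
width: 0.0496
[0.467  0.0802 0.0065] [ 3.1414e+00 -6.0000e-04  1.7200e-01] 0.04941097261631177 [ 0.24 -0.66 -1.35]
```

View pics/s17c.png

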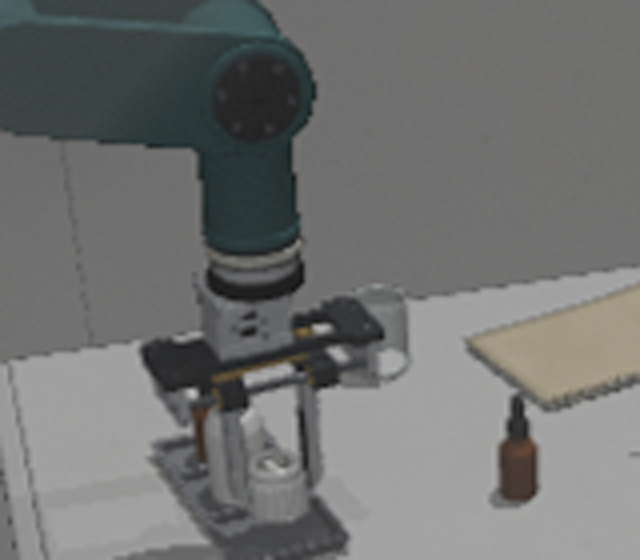

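View pics/w17.png

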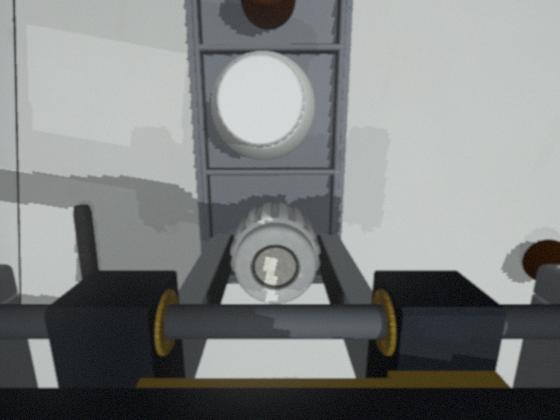

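```bash
python3 - <<'E'
from h import *
y=np.array([-np.sin(.172),np.cos(.172),0])
l=ray("w17",(196,172),.018);r=ray("w17",(347,172),.018);m=(l+r)/2;print(l,r,np.linalg.norm(r-l),"end",m-.038*y)
li=ray("w17",(206,172),.018);ri=ray("w17",(337,172),.018);m=(li+ri)/2;print(np.linalg.norm(ri-li),"end",m-.038*y)
E
```

```text
[0.41057537 0.1116688  0.018     ] [0.50717981 0.12841157 0.018     ] 0.09804457754364708 end [0.46538141 0.0826009  0.018     ]
0.08505854043015793 end [0.46537986 0.08260063 0.018     ]
```

```bash
python3 -m handwheel '{"delta_pos":[[-2,-3.5,0],[0,0,12],[0,0,13],[0,0,0],[0,0,0],[0,0,0],[0,0,-40],[0,0,-40]],"rotation":[[0,0,0],[0,0,0],[0,0,0],[0,0,0],[0,0,0],[0,0,0],[0,0,0],[0,0,0]],"claw":[1,1,1,1,-0.23,-0.23,-0.23,-0.23]}'
python3 - <<'E'
from h import *
from bench import robot
snap("wrist","w18"); snap("side","s18");o=robot.get_obs(); print(np.round(o["tool_pos"],4),np.round(o["ee_rot"],4),o["width"],np.round(o["wrist_force"],2))
crop("s18",150,80,310,220,4,"s18c")
E
```

```text
time: 21.8
tool_pos: [0.4637, 0.0833, 0.0618]
ee_rot: [-3.142, 0.001, 0.172]
wrist_force: [0.6, 0.7, 0.3]
width: 0.0576
[0.4683 0.0836 0.0667] [ 3.1403 -0.0108  0.1721] 0.05771722981159382 [ 0.33 -0.47 -0.68]
```

View pics/s18c.png

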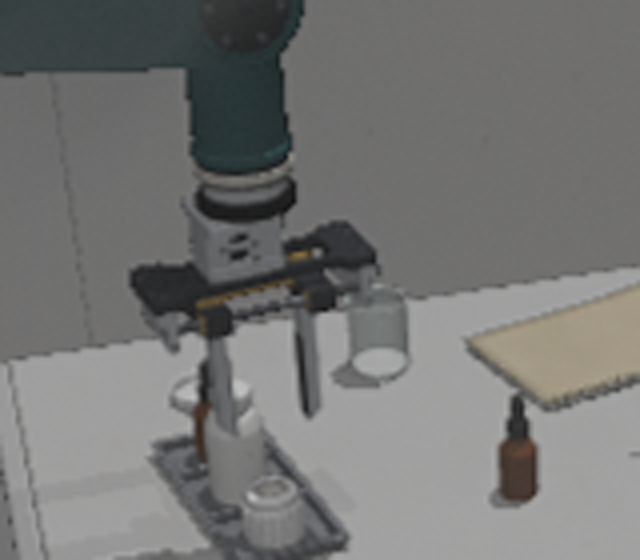

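View pics/w18.png

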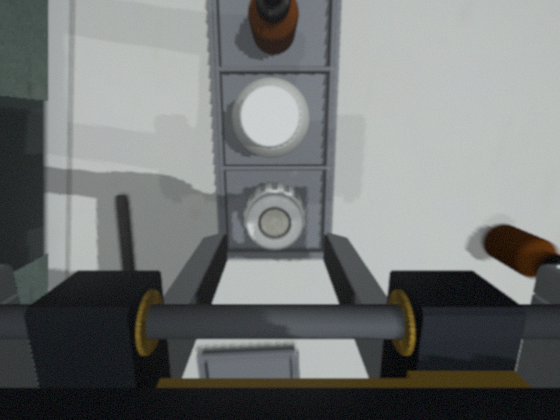

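```bash
python3 -m handwheel '{"delta_pos":[[0,0,-25],[40.4,6.1,-15],[40.4,6.1,0],[40.4,6.1,0],[40.4,6.1,0],[40.4,6.1,0],[0,0,0],[0,0,0]],"rotation":[[0,0,0],[0,0,0],[0,0,0],[0,0,0],[0,0,0],[0,0,0],[0,0,-0.07],[0,0,0]],"claw":[-1,-1,-1,-1,-1,-1,-1,-1]}'
python3 - <<'E'
from h import *
from bench import robot
snap("wrist","w19"); o=robot.get_obs(); print(np.round(o["tool_pos"],4),np.round(o["ee_rot"],4),o["width"],np.round(o["wrist_force"],2))
E
```

```text
time: 22.9
tool_pos: [0.6682, 0.0878, 0.0993]
ee_rot: [-3.141, 0.003, 0.241]
wrist_force: [-0.4, 0.0, 0.6]
width: 0.0936
[0.668  0.0879 0.0999] [-3.1413e+00  1.8000e-03  2.4080e-01] 0.09376691353085224 [ 0.35  0.12 -1.37]
```

View pics/w19.png

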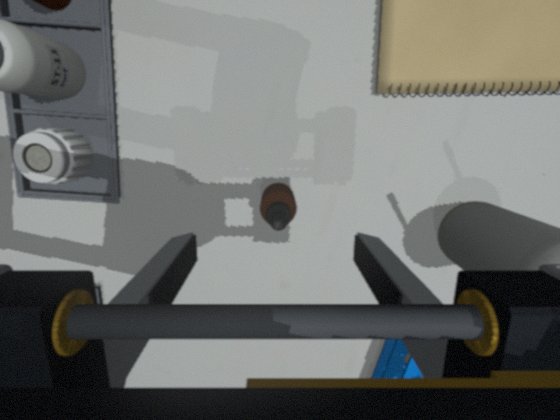

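```bash
python3 - <<'E'
from h import *
print(ray("w19",(280,222),.092).round(4),ray("w5",(277,257),.092).round(4),"rack",ray("w19",(375,380),.06))
E
```

```text
[0.6722 0.09   0.092 ] [0.6453 0.2173 0.092 ] rack [ 0.80166057 -0.0506885   0.06      ]
```

```bash
python3 -m handwheel '{"delta_pos":[[2,-0.5,40],[0,0,40],[0,0,30],[0,0,13],[0,0,0],[0,0,0],[0,0,0],[0,0,0]],"rotation":[[0,0,0],[0,0,0],[0,0,0],[0,0,0],[0,0,0],[0,0,0],[0,0,0],[0,0,0]],"claw":[-1,-1,-0.5,0,1,1,1,1]}'
python3 - <<'E'
from h import *
from bench import robot
snap("wrist","w20"); snap("side","s20");o=robot.get_obs(); print(np.round(o["tool_pos"],4),np.round(o["ee_rot"],4),o["width"],np.round(o["wrist_force"],2))
crop("s20",190,110,350,250,4,"s20c")
E
```

```text
time: 23.95
tool_pos: [0.6711, 0.0889, -0.0206]
ee_rot: [3.141, -0.002, 0.242]
wrist_force: [-0.1, 1.6, 0.5]
width: 0.0376
[ 0.6708  0.0889 -0.021 ] [ 3.1412e+00 -1.3000e-03  2.4200e-01] 0.03278789548907597 [-0.45 -0.95  1.23]
```

View pics/s20c.png

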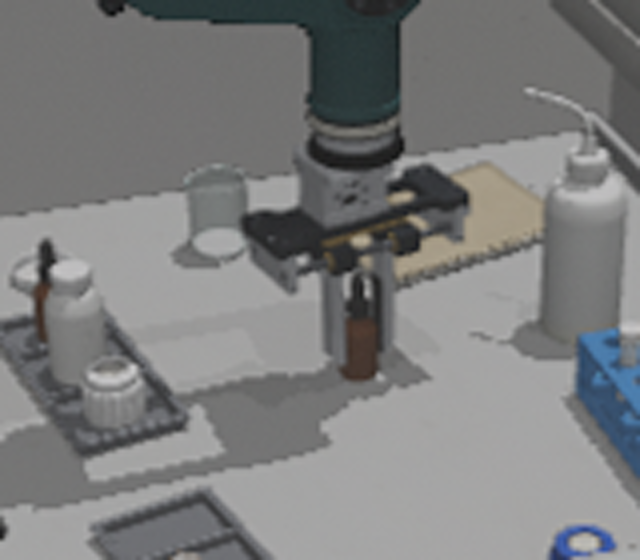

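```bash
python3 -m handwheel '{"delta_pos":[[0,0,0],[0,0,-28],[0,0,-27],[-48.3,25.3,0],[-48.3,25.3,0],[-48.3,25.3,0],[-48.3,25.3,0],[-48.3,25.3,0]],"rotation":[[0,0,0],[0,0,0],[0,0,0],[0,0,0],[0,0,0],[0,0,0],[0,0,0],[0,0,0]],"claw":[1,1,1,1,1,1,1,1]}'
python3 -m handwheel '{"delta_pos":[[0,0,0],[0,0,15],[0,0,10],[0,0,0],[0,0,0],[0,0,0],[0,0,0],[0,0,0]],"rotation":[[0,0,0],[0,0,0],[0,0,0],[0,0,0],[0,0,0],[0,0,0],[0,0,0],[0,0,0]],"claw":[1,1,1,1,1,1,1,1]}'
python3 - <<'E'
from h import *
from bench import robot
snap("wrist","w21"); snap("side","s21");o=robot.get_obs(); print(np.round(o["tool_pos"],4),np.round(o["ee_rot"],4),o["width"],np.round(o["wrist_force"],2))
crop("s21",150,120,310,260,4,"s21c")
E
```

```text
time: 25.05
tool_pos: [0.4645, -0.0928, 0.0329]
ee_rot: [3.141, 0.0, 0.242]
wrist_force: [0.2, -0.6, 0.4]
width: 0.0327
time: 26.05
tool_pos: [0.4663, -0.0919, 0.0084]
ee_rot: [3.141, -0.0, 0.242]
wrist_force: [0.0, 0.6, -1.4]
width: 0.0324
[ 0.4662 -0.0919  0.0083] [ 3.1414e+00 -3.0000e-04  2.4190e-01] 0.03257780932007274 [-0.71 -0.05  0.03]
```

View pics/s21c.png

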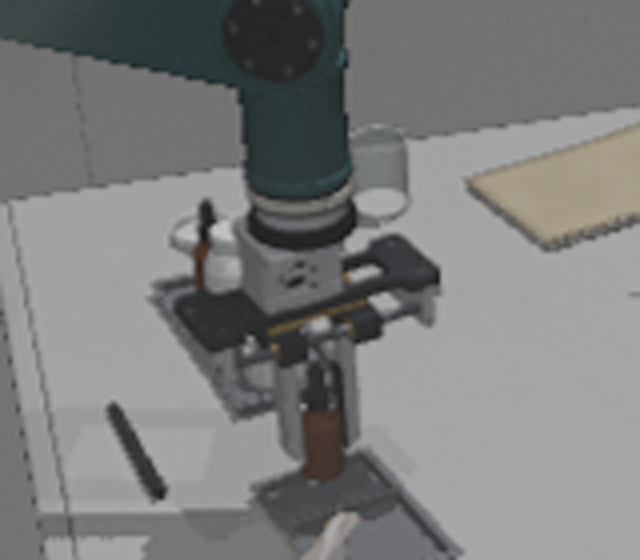

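View pics/w21.png

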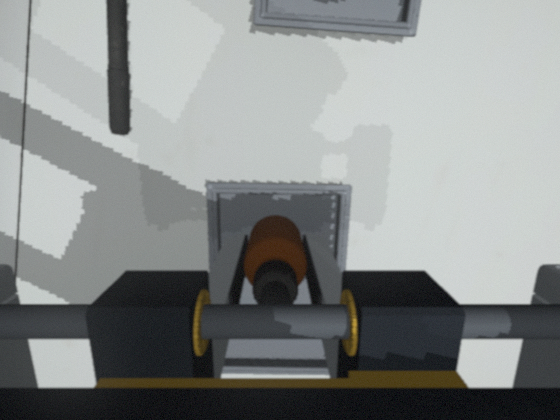

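```bash
python3 - <<'E'
from h import *
a=ray("w21",(206,183),.018);b=ray("w21",(352,186),.018);an=np.arctan2((b-a)[1],(b-a)[0]);print(a,b,np.linalg.norm(b-a),an); y=np.array([-np.sin(.243),np.cos(.243),0]);c=(a+b)/2;print("narrow",c-.030*y,"wide",c-.101*y,"centre",c-.073*y)
E
```

```text
[ 0.41493304 -0.07047467  0.018     ] [ 0.50914204 -0.04931107  0.018     ] 0.0965568933136829 0.22097676093236232
narrow [ 0.46925601 -0.08901149  0.018     ] wide [ 0.48633971 -0.15792554  0.018     ] centre [ 0.47960248 -0.13074817  0.018     ]
```

```bash
python3 -m handwheel '{"delta_pos":[[1.8,-1,0],[0,0,12],[0,0,13],[0,0,0],[0,0,0],[0,0,0],[0,0,-40],[0,0,-45]],"rotation":[[0,0,0],[0,0,0],[0,0,0],[0,0,0],[0,0,0],[0,0,0],[0,0,0],[0,0,0]],"claw":[1,1,1,1,0,0,0,0]}'
python3 - <<'E'
from h import *
from bench import robot
snap("wrist","w22"); snap("side","s22");o=robot.get_obs(); print(np.round(o["tool_pos"],4),np.round(o["ee_rot"],4),o["width"],np.round(o["wrist_force"],2))
crop("s22",150,120,310,260,4,"s22c")
E
```

```text
time: 27.15
tool_pos: [0.4667, -0.0901, 0.0682]
ee_rot: [-3.14, 0.002, 0.242]
wrist_force: [0.9, -0.3, 0.3]
width: 0.047
[ 0.4717 -0.0917  0.0741] [ 3.1355 -0.0099  0.242 ] 0.047219805971851055 [ 1.37 -0.37  1.12]
```

View pics/s22c.png

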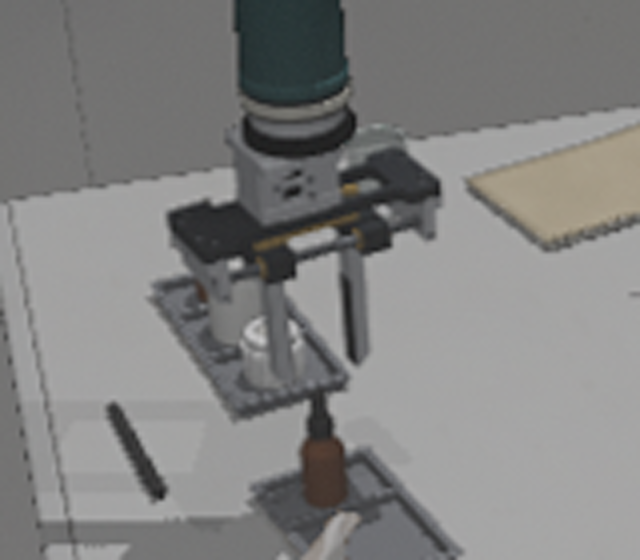

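View pics/w22.png

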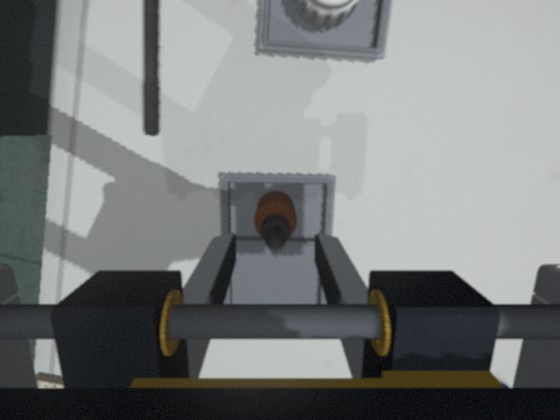

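```bash
python3 - <<'E'
from h import *
for n,uv in (("w3",(347,85)),("w3",(352,210)),("w5",(381,55)),("w5",(386,243))): print(n,ray(n,uv,.01).round(3))
d=np.array([.613-.468,.338+.0905]); x=np.array([np.cos(.242),np.sin(.242)]);y=np.array([x[1],-x[0]]); print(d@x,d@y,np.hypot(*d))
E
```

```text
w3 [0.698 0.346 0.01 ]
w3 [0.736 0.209 0.01 ]
w5 [0.697 0.346 0.01 ]
w5 [0.737 0.21  0.01 ]
0.24346259875235216 -0.38126527904957613 0.45236848917668876
```

```bash
python3 -m handwheel '{"delta_pos":[[0,0,-45],[30.4,-47.7,0],[30.4,-47.7,0],[30.4,-47.7,0],[30.4,-47.7,0],[30.4,-47.7,0],[30.4,-47.7,0],[30.4,-47.7,0]],"rotation":[[0,0,0],[0,0,0],[0,0,0],[0,0,0],[0,0,0],[0,0,0],[0,0,0],[0,0,0]],"claw":[-1,-1,-1,-1,-1,-1,-1,-1]}'
python3 -m handwheel '{"delta_pos":[[30.4,-47.7,0],[0,0,0],[0,0,0],[0,0,0],[0,0,0],[0,0,0],[0,0,0],[0,0,0]],"rotation":[[0,0,0],[0,0,0],[0,0,0],[0,0,0],[0,0,0],[0,0,0],[0,0,0],[0,0,0]],"claw":[-1,-1,-1,-1,-1,-1,-1,-1]}'
python3 - <<'E'
from h import *
from bench import robot
snap("wrist","w23"); snap("side","s23");o=robot.get_obs(); print(np.round(o["tool_pos"],4),np.round(o["ee_rot"],4),o["width"],np.round(o["wrist_force"],2))
E
```

```text
time: 28.25
tool_pos: [0.5943, 0.2864, 0.1119]
ee_rot: [3.141, 0.001, 0.242]
wrist_force: [0.5, -0.6, -0.3]
width: 0.0939
time: 29.25
tool_pos: [0.6123, 0.3382, 0.1133]
ee_rot: [3.142, -0.0, 0.242]
wrist_force: [0.4, -0.1, -0.3]
width: 0.094
[0.6123 0.3383 0.1131] [3.1415e+00 1.0000e-04 2.4200e-01] 0.09435825528158573 [ 0.85 -0.39 -0.2 ]
```

View pics/w23.png

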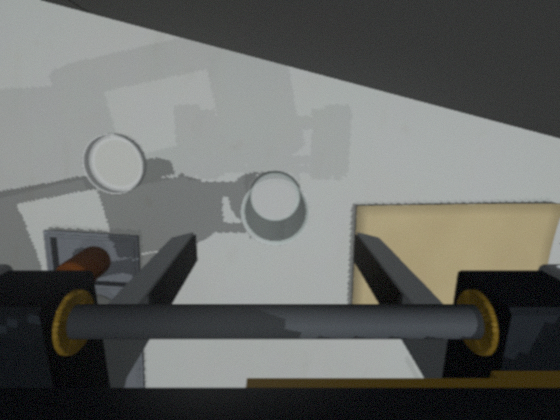

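View pics/s23.png

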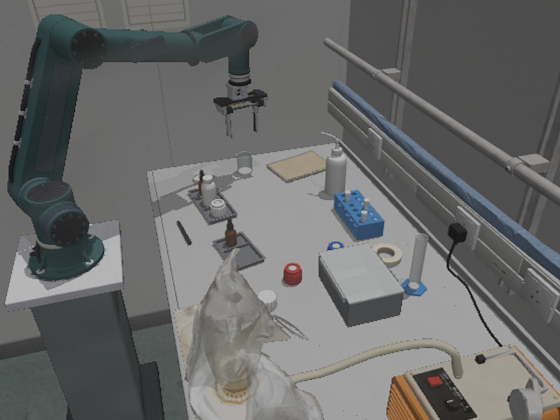

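```bash
python3 - <<'E'
from h import *
print(ray("w23",(273.5,209.5),.071).round(4),ray("w23",(275,197),.003).round(4), ray("w23",(280,70),0).round(3))
E
```

```text
[0.6115 0.3397 0.071 ] [0.6137 0.3362 0.003 ] [0.588 0.459 0.   ]
```

```bash
python3 -m handwheel '{"delta_pos":[[0,0,40],[0,0,40],[0,0,30],[0,0,15],[0,0,0],[0,0,0],[0,0,0],[0,0,0]],"rotation":[[0,0,0],[0,0,0],[0,0,0],[0,0,0],[0,0,0],[0,0,0],[0,0,0],[0,0,0]],"claw":[-1,-1,-1,-1,1,1,1,1]}'
python3 - <<'E'
from h import *
from bench import robot
snap("wrist","w24"); snap("side","s24");o=robot.get_obs(); print(np.round(o["tool_pos"],4),np.round(o["ee_rot"],4),o["width"],np.round(o["wrist_force"],2))
crop("s24",170,90,330,230,4,"s24c")
E
```

```text
time: 30.35
tool_pos: [0.613, 0.3386, -0.0105]
ee_rot: [-3.141, -0.002, 0.242]
wrist_force: [0.2, 0.4, 1.9]
width: 0.0574
[ 0.613   0.3386 -0.0105] [-3.1413e+00 -2.0000e-03  2.4210e-01] 0.05711970968572017 [0.55 0.76 3.23]
```

View pics/s24c.png

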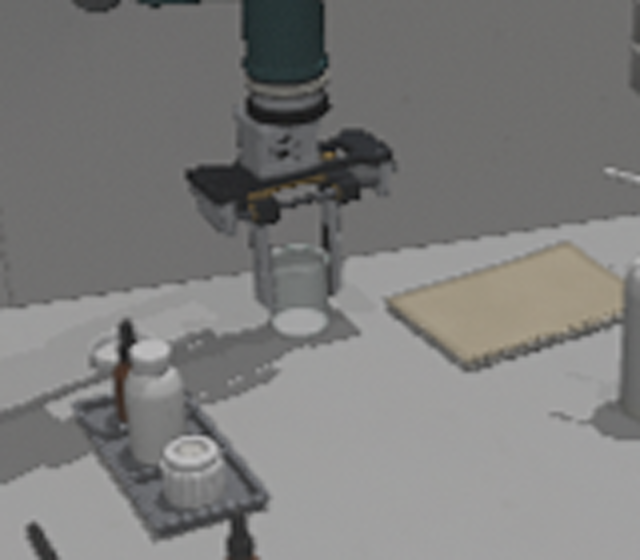

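```bash
python3 -m handwheel '{"delta_pos":[[0,0,0],[0,0,-40],[0,0,-40],[-13.7,53.9,0],[-13.7,53.9,0],[-13.7,53.9,0],[-13.7,53.9,0],[-13.7,53.9,0]],"rotation":[[0,0,0],[0,0,0],[0,0,0],[0,0,0],[0,0,0],[0,0,0],[0,0,0],[0,0,0]],"claw":[1,1,1,1,1,1,1,1]}'
python3 -m handwheel '{"delta_pos":[[-13.7,53.9,0],[-13.7,53.9,0],[-13.7,53.9,0],[-13.7,53.9,0],[-40.3,-10.6,0],[-40.3,-10.6,0],[-40.3,-10.6,0],[0,0,0]],"rotation":[[0,0,0],[0,0,0],[0,0,0],[0,0,0],[0,0,0],[0,0,0],[0,0,0],[0,0,0]],"claw":[1,1,1,1,1,1,1,1]}'
python3 - <<'E'
from h import *
from bench import robot
snap("wrist","w25"); snap("side","s25");o=robot.get_obs(); print(np.round(o["tool_pos"],4),np.round(o["ee_rot"],4),o["width"],np.round(o["wrist_force"],2))
crop("s25",170,110,330,250,4,"s25c")
E
```

```text
time: 31.45
tool_pos: [0.6098, 0.0585, 0.0676]
ee_rot: [-3.142, 0.001, 0.242]
wrist_force: [0.1, 1.0, -0.4]
width: 0.0575
time: 32.45
tool_pos: [0.481, -0.1598, 0.0672]
ee_rot: [-3.14, 0.002, 0.241]
wrist_force: [0.3, -0.3, -0.9]
width: 0.0569
[ 0.4841 -0.1604  0.0682] [ 3.1412e+00 -8.0000e-04  2.4160e-01] 0.05706166805596749 [ 0.18  0.12 -0.14]
```

View pics/s25c.png

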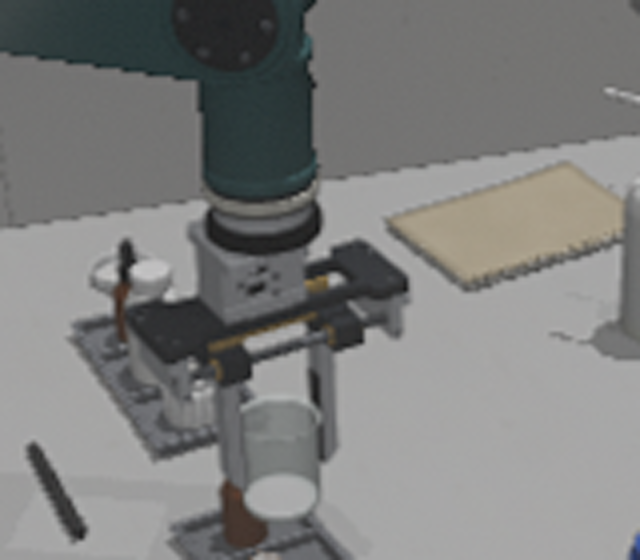

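View pics/w25.png

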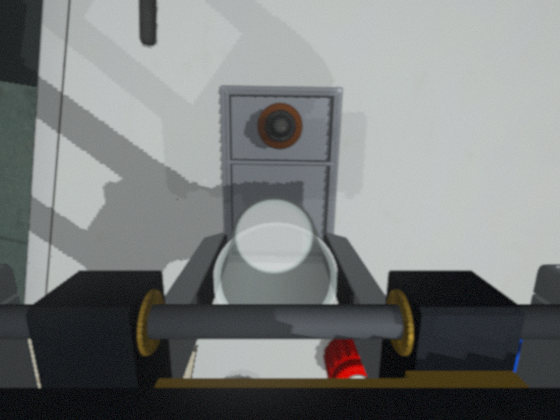

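```bash
python3 - <<'E'
from h import *
a=ray("w25",(219,87),.018);b=ray("w25",(342,89),.018);an=np.arctan2((b-a)[1],(b-a)[0]);print(np.linalg.norm(b-a),an); y=np.array([-np.sin(.237),np.cos(.237),0]);c=(a+b)/2;print("wide",c-.101*y)
m=(ray("w25",(226,161),.018)+ray("w25",(335,162.5),.018))/2;print("wide by divider",m-.043*y)
E
```

```text
0.09722544971784267 0.224758137359695
wide [ 0.48606419 -0.16061206  0.018     ]
wide by divider [ 0.48649168 -0.16053109  0.018     ]
```

```bash
python3 -m handwheel '{"delta_pos":[[1.5,0.4,20],[0,0,25],[0,0,18],[0,0,8],[0,0,3.3],[0,0,0],[0,0,0],[0,0,0]],"rotation":[[0,0,0],[0,0,0],[0,0,0],[0,0,0],[0,0,0],[0,0,0],[0,0,0],[0,0,0]],"claw":[1,1,1,1,1,1,-0.6,-0.6]}'
python3 - <<'E'
from h import *
from bench import robot
snap("wrist","w26"); snap("side","s26");o=robot.get_obs(); print(np.round(o["tool_pos"],4),np.round(o["ee_rot"],4),o["width"],np.round(o["wrist_force"],2))
crop("s26",170,130,330,270,4,"s26c")
E
```

```text
time: 33.55
tool_pos: [0.486, -0.1606, -0.0053]
ee_rot: [3.141, -0.001, 0.242]
wrist_force: [0.4, -0.0, -0.0]
width: 0.0733
[ 0.4857 -0.1605 -0.0056] [ 3.1409e+00 -7.0000e-04  2.4190e-01] 0.0745752149801134 [-0.38  0.26 -0.09]
```

View pics/s26c.png

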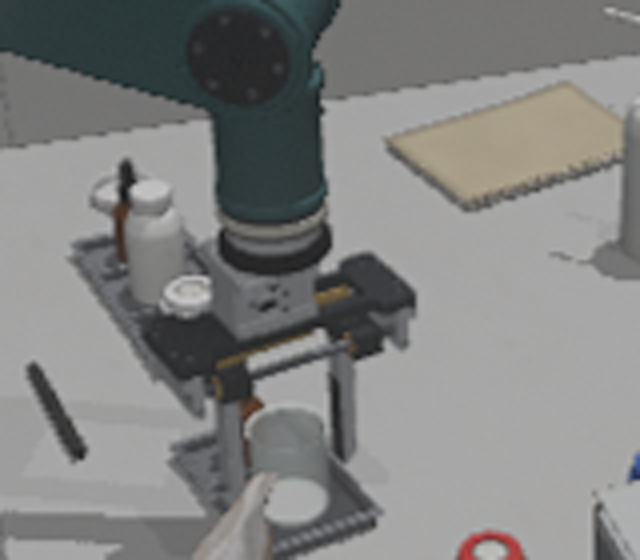

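Released; retreat straight up and check everything.

```bash
python3 -m handwheel '{"delta_pos":[[0,0,-20],[0,0,-40],[0,0,-50],[0,0,-50],[0,0,-50],[0,0,-40],[0,0,0],[0,0,0]],"rotation":[[0,0,0],[0,0,0],[0,0,0],[0,0,0],[0,0,0],[0,0,0],[0,0,0],[0,0,0]],"claw":[-0.6,-0.6,-0.6,-0.6,-0.6,-0.6,-0.6,-0.6]}'
python3 -m handwheel '{"delta_pos":[[0,-30,0],[0,-30,0],[0,-30,0],[0,0,0],[0,0,0],[0,0,0],[0,0,0],[0,0,0]],"rotation":[[0,0,0],[0,0,0],[0,0,0],[0,0,0],[0,0,0],[0,0,0],[0,0,0],[0,0,0]],"claw":[-0.6,-0.6,-0.6,-0.6,-0.6,-0.6,-0.6,-0.6]}'
python3 - <<'E'
from h import *
from bench import robot
snap("wrist","w27"); snap("side","s27");snap("scene","c27");o=robot.get_obs(); print(np.round(o["tool_pos"],4),np.round(o["ee_rot"],4),o["width"],np.round(o["wrist_force"],2))
crop("s27",165,140,325,280,4,"s27c");crop("c27",130,140,370,320,3.3,"c27c")
E
```

```text
time: 34.65
tool_pos: [0.485, -0.1602, 0.2428]
ee_rot: [-3.141, 0.001, 0.242]
wrist_force: [0.3, -0.4, 0.5]
width: 0.0753
time: 35.65
tool_pos: [0.4639, -0.0734, 0.2438]
ee_rot: [3.142, 0.0, 0.241]
wrist_force: [0.2, -0.8, 0.5]
width: 0.0751
[ 0.4639 -0.0731  0.2439] [ 3.1414e+00 -1.0000e-04  2.4170e-01] 0.07504824903481397 [ 0.61  0.29 -0.71]
```

View pics/s27c.png

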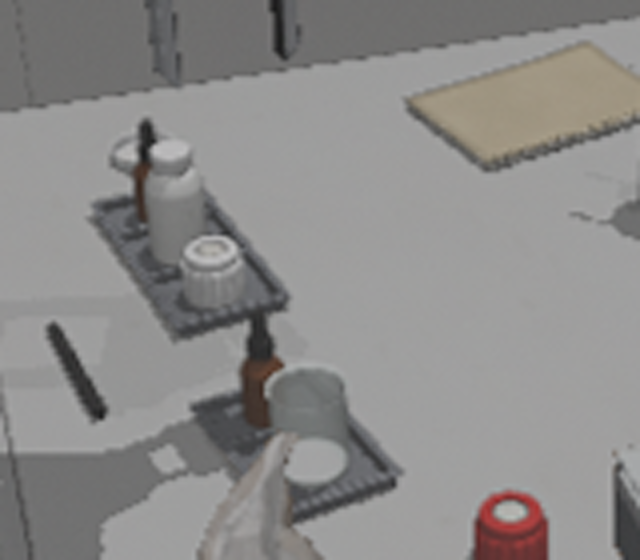

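View pics/c27c.png

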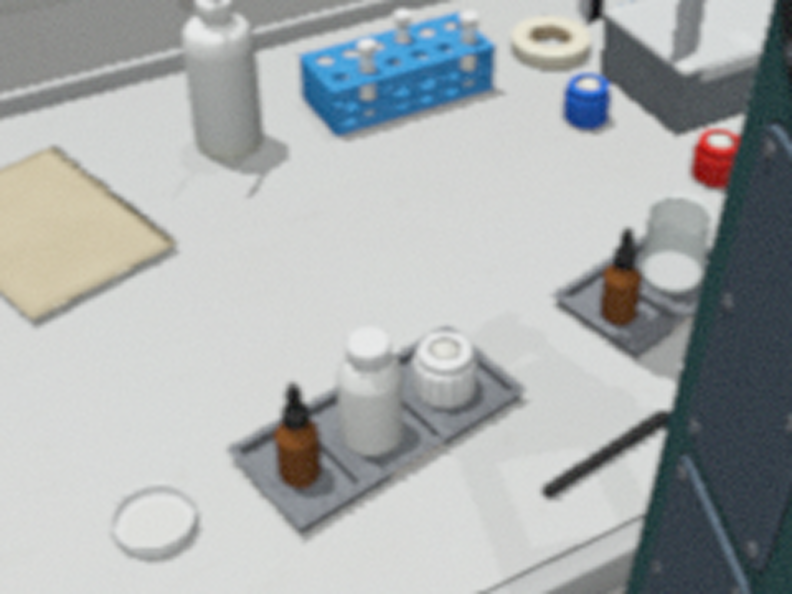

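View pics/w27.png

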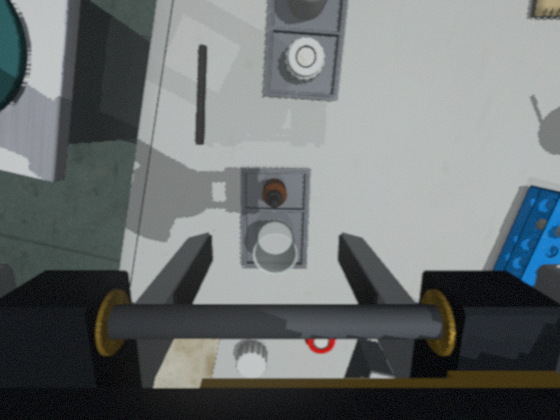

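```bash
python3 - <<'E'
from h import *
K,R,e,c=cam("w27")
print("base",ray("w27",(275,239),.006),"rim",ray("w27",(275,248.5),.075), "drop top",ray("w27",(275,201),.096), "cap",ray("w27",(306,57),.048))
from bench import robot
print(robot.close_job(), robot.get_obs()["time"])
E
```

```text
base [ 0.48730022 -0.16532377  0.006     ] rim [ 0.48449411 -0.15384079  0.075     ] drop top [ 0.46831067 -0.08800912  0.096     ] cap [0.46473572 0.08194036 0.048     ]
the job is handed in; nothing more can be done
the job is handed in; nothing more can be done
```

I packed both kits in the order asked, and handed the job in at about 36 s of the 136 s allowed.

- **Three-compartment tray:** a dropper bottle is in the narrow compartment, the sample bottle in the middle, and the ribbed filter cap in the other end one.
- **Two-compartment tray:** the other dropper bottle is in the narrow compartment and the beaker in the wide one.

**Last checks:** in the final wrist, side and scene pictures every piece stands upright inside its compartment. The gripper was clear of everything, 24 cm up. The petri dish and the pen sit where they did in the first scene picture. I never went near the closed cap or the blue and red look-alikes, and they look undisturbed. The largest wrist force I read was about 6 N.

**Disagreements I noticed:**
- The visible fingertips were about 35 mm above the reported TCP in all three cameras. I set the grasp heights from the pictures. The fingers met nothing at reported heights down to -23 mm, which fits that offset.
- The final wrist picture put the beaker's base at y = -165 mm and its rim at y = -154 mm; its compartment's centre is near -160 mm. I took that as reading error because the beaker looks upright, and both values fall inside the compartment.

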